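# Clear the carrier, load toy wheels and lock it at the dryer

## Robot

A 7-joint arm with a two-finger parallel gripper is mounted at the origin on the work surface. World frame = base frame: x ahead of the robot, y to its left, z up, the work surface at z = 0. Lengths are in m, angles in rad, forces in N, time in s.
With the tool pointing down it reaches from about 0.425 to 0.925 m from the base axis. Payload 6.8 kg.
Tool frame: the origin (TCP) lies on the centre line of the jaws, within the pads' length; the fingertips stand 8 mm ahead of it and the grasp point (between the pads) lies 11 mm behind it; z points along the fingers, y is the direction in which the jaws open and shut (so a half turn about z gives the same grasp; the last joint's range is limited). The gripper opens to 88 mm and grips with 3 to 60 N. Pads are 20 mm wide; open, the fingers measure 115 mm over their backs; the gripper's body (75 mm by 178 mm) begins 61 mm behind the grasp point.
Start: joints at [-1.238, 0.477, 0.022, 1.555, -0.011, 1.109, -0.083], TCP at [0.288, 0.61, 0.231] pointing down, gripper open.
Joint ranges: [-2.96, 2.96], [-0.34, 2.1], [-1.41, 1.46], [0.24, 2.44], [-1.37, 4.51], [0.17, 1.92], [-2.96, 2.96]. Speed limits (rad/s): [2.39, 2.39, 3.14, 3.14, 3.14, 3.14, 3.14].

## Interface

Orientations are given as a 3x3 rotation matrix whose columns are the frame's x, y, z axes.
In Python, from plant import * gives the robot as it stands.
- The arm moves only by the tool servo_tool, never from a script. Its argument "motion" is text: rows parted by semicolons, each of 6 numbers parted by spaces: the shift along the world's x, y, z in m, then the turn, a rotation vector about the world's x, y, z in degrees. A call has 1 to 20 rows; each row is the pose to reach, as a shift and turn from the pose commanded when the call began; what a row does not reach only later rows make up. A row lasts 1/12 s, in which the tool goes at most 41.7 mm and 7.16 degrees, less where a joint would pass 70% of its speed; a pose out of reach is approached as far as the arm can. A call with a gripper value outside its range is refused whole. "grip" is the closure, from -1 (fully open) to 1 (shut), set as the call begins (left out, the last holds). The fingers move at their own pace and stop on an object; "newtons" is the grip in N (left out, the last holds). Time passes only in rows, so rows that repeat a pose let the fingers close. It gives the time, the measured TCP pose, the force and the opening at its end, in the units of the state.
- read_state(): the state, without advancing time (a new reading comes with each control period).
- get_image(name): name is "scene" or "top"; returns the picture (384x512x3 uint8, red, green, blue); there is no depth.
- camera_model(name): a dict with "camera_matrix" (3x3 intrinsics, pixels), "pose" (4x4, takes a point from camera to world coordinates). Camera axes: x right, y down, z forward; pixel columns grow to the right and rows downward; lengths in m; the calibration is good to about 2 mm. A picture is of the moment at which its call begins. camera_model takes no time and is no camera call.
- close_job(): hands the job in, once; it reports no verdict.
The state is a dict: "clock": time; "q": joint angles; "joint_vel": joint speeds; "joint_torque": joint torques, N m; "ee_pos": TCP position; "tool_rot": TCP orientation; "wrist_force": force on the tool from outside, world axes, zero at the start; "wrist_torque": the same for the moment, N m; "gripper_width": finger opening in m.
Only numpy, scipy, OpenCV 4.12 (cv2) and the standard library are available. Lean on these libraries where they do the work, as an engineer would, in place of code of your own. Each camera call takes 0.05 s, during which the arm holds its last target.

## Task

First slide the carrier back along its rail to the loading station, at the end away from the fork, until it clicks in; there, put the finished spool that stands in it into the empty wooden tray and lay every pale wooden toy wheel flat inside the carrier's rim. Then push the loaded carrier to the next station, at the fork, until it clicks in, after that press the headed pin fully home to lock it, and last turn the dryer's selector to the two-dot mark. Leave the other things on the bench where they are, and if a wheel gets knocked out, put it back in the carrier.

Things in the scene. Friction and masses are not known exactly. Their poses are not given: they have to be found in the camera images.
- rail: Slide fixture, fixed to the table (place and yaw vary): grey base plate 110 x 530 mm with two steel guide rods along its y axis and a steel fork (clevis) on its +y end. Origin: on the underside, mid-way between the two stations; x across the slide (+x away from the robot), y along it, z up. A brass notch and a white line mark each of its two stations.
- carrier (a joint): Carrier's travel, m, growing along the rail's +y (to the fork). 0 = clicked into the loading station, 0.140 = into the drying station, where its lug stands in the fork; stops at -0.02 and 0.16. A spring ball drops into a notch within about 5 mm of each station and centres it to 1 mm; passing a notch's lip takes about 6 N, elsewhere about 2 N. Starts between the stations (0.05 to 0.09).
- carrier_floor (a point): Centre of the upper face of the carrier's floor, axes parallel to the rail's, 36 mm above the table. The carrier is a pale wooden pallet: flat floor 98 mm (x) by 250 mm (y) inside a rim 8 mm high and 6 mm thick. A steel lug (8 mm thick, with a hole) stands out of its +y end towards the fork.
- carrier_handle (a point): Centre of the top of the carrier's handle: an upright aluminium plate at the carrier's -y end, 137 mm from the floor's centre; 44 mm wide (x), 12 mm thick (y), standing 60 mm above the carrier floor (top 96 mm above the table; axes as the rail's). Pinch it across its thickness from above, or push its faces.
- pin (a joint): How far the captive headed locking pin is pushed down, m: 0 = raised, 0.030 = seated, its head down on the fork. It goes through fork, lug and fork again, so it passes only when the carrier is clicked into the drying station. Stays where left; takes about 5 N to move.
- pin_top (a point): Centre of the top of the pin's dark steel head (30 mm across at its foot, 18 mm across the flat top, 14 mm high), on the rail's centre line, over the fork at the rail's +y end. Raised: 108 mm above the table; seated: 78 mm.
- control_box: Control box of the dryer, fixed to the table (place and yaw vary): grey, 120 x 120 mm, 60 mm high; selector in the middle of its top. Origin: centre of the underside. Marks round the selector, clockwise seen from above, 45 degrees apart: a bar (off) on the box's -x side, one dot, two dots (on its +y side), three dots.
- selector (a joint): Angle of the selector, rad, growing clockwise seen from above; it clicks at 0 (bar, off), 0.785 (one dot), 1.571 (two dots), 2.356 (three dots). Left between marks it springs to the nearest. At the start it is at the bar. About 0.1 N m to turn it.
- selector_top (a point): Centre of the top of the selector knob, on its turning axis, 100 mm above the table: black bar grip 46 mm long, 14 mm thick, 30 mm high on a disc 48 mm across. The point turns with the knob: the bar lies along its x axis, its white pointer shows to its -x. The pointer's direction is the box's -x axis turned clockwise by the joint value.
- wheel1: Turned toy wheel of plain pale wood: flat disc 40 mm across, 26 mm thick, 35 g, with a shallow darker hub ring and a small axle spot. Lies flat on the table between the robot and the slide. Origin: its middle, 13 mm above its underside, z along its axis. None if this wheel is absent (3 to 5 are present).
- wheel2: Turned toy wheel of plain pale wood: flat disc 40 mm across, 26 mm thick, 35 g, with a shallow darker hub ring and a small axle spot. Lies flat on the table between the robot and the slide. Origin: its middle, 13 mm above its underside, z along its axis. None if this wheel is absent (3 to 5 are present).
- wheel3: Turned toy wheel of plain pale wood: flat disc 40 mm across, 26 mm thick, 35 g, with a shallow darker hub ring and a small axle spot. Lies flat on the table between the robot and the slide. Origin: its middle, 13 mm above its underside, z along its axis. None if this wheel is absent (3 to 5 are present).
- wheel4: Turned toy wheel of plain pale wood: flat disc 40 mm across, 26 mm thick, 35 g, with a shallow darker hub ring and a small axle spot. Lies flat on the table between the robot and the slide. Origin: its middle, 13 mm above its underside, z along its axis. None if this wheel is absent (3 to 5 are present).
- wheel5: Turned toy wheel of plain pale wood: flat disc 40 mm across, 26 mm thick, 35 g, with a shallow darker hub ring and a small axle spot. Lies flat on the table between the robot and the slide. Origin: its middle, 13 mm above its underside, z along its axis. None if this wheel is absent (3 to 5 are present).
- spool: Finished turned wooden spool: flanges 42 mm across and 8 mm thick at both ends, waist 22 mm, 60 mm tall, 60 g; at the start it stands in the carrier. Origin: centre of its underside, z along its axis.
- spool_center (a point): Middle of the spool, on its axis, 30 mm above its underside.
- out_tray_in (a point): Centre of the inner floor (8 mm above the table) of the small empty wooden tray for finished parts, fixed on the robot's right: 150 x 130 mm outside (x, y), walls 8 mm thick and 45 mm high.
- offcut: Bystander: small brown wooden block 45 x 30 x 22 mm, lying among the wheels. Origin: centre of the underside.
- lacquer_jar: Bystander: white jar 64 mm across, 85 mm tall. Origin: centre of the underside.
- tin: Bystander: steel can 74 mm across, 100 mm tall. Origin: centre of the underside.
- brush: Bystander: brush with wooden handle, 200 mm long, lying; handle towards its -x. Origin: centre of the underside, half-way along.
- funnel_cup: Bystander: waisted steel cup 60 mm across, 60 mm tall, upright. Origin: centre of the underside.
Things that resemble listed ones, but are neither listed nor needed, are in the scene too. Leave any blue or pink look-alike of the spool alone.

How it is judged:
By the outcome, as a careful person would: the job done as asked, in the order asked, and still so for the second after the job is handed in, with the robot touching nothing.
Of wheel1, wheel2, wheel3, wheel4, wheel5 only 3 to 5 are there at a start; the rules pass over those that are not, and their reading is None.
At some moment in a run one of wheel1, wheel2, wheel3, wheel4, wheel5 may be knocked a few centimetres aside while the robot is not near it.
Once in a run the grip may slacken for a moment while it holds something.
It also fails if it takes over 210 s, if anything falls off the work surface, if the arm or the gripper's body presses on something with over 40 N, if the wrist force passes 120 N, or if a joint passes its speed limit or range.

## Working session

There is one attempt and no reset: what is moved stays moved. The work goes in short steps, Python scripts to look and compute and a tool call to move; the robot and the scene stay as the last step left them, time stands still between calls to the robot, and variables do not carry over. Pictures are saved under pics/ and viewed, and the job is handed in when it is done.

Besides the shell and the picture viewer there is one more tool, called after ">>>" as name(argument=value, ...), one argument or row to a line, values as JSON. servo_tool: Moves the arm, as the interface text tells. Its arguments: {"type":"object","properties":{"motion":{"type":"string"},"grip":{"type":"number"},"newtons":{"type":"number"}},"required":["motion"]}

```bash
ls; mkdir -p pics; python3 - <<'E'
from plant import *
import cv2
s=read_state(); print(s)
for n in ("scene","top"):
    im=get_image(n); cv2.imwrite(f"pics/{n}0.png",im[...,::-1]); m=camera_model(n); print(n,m["camera_matrix"],m["pose"])
E
```

```text
pics
{'clock': 0.0, 'q': array([-1.23808648,  0.47775894,  0.02232206,  1.55642176, -0.01149655,
        1.10927827, -0.0830921 ]), 'joint_vel': array([-1.70141859e-03,  1.23223867e-03, -2.02262924e-03,  1.25702112e-03,
        5.93072085e-04, -7.90680799e-05,  1.46513189e-03]), 'joint_torque': array([-7.55247620e-04, -5.82850170e+01,  1.53398808e+00, -2.72620243e+01,
       -5.43795945e-02,  1.68393011e-02,  1.64111921e-04]), 'ee_pos': array([0.28776324, 0.60995838, 0.2297215 ]), 'tool_rot': array([[-9.04426531e-01,  4.26628941e-01, -6.29165423e-04],
       [ 4.26629387e-01,  9.04425088e-01, -1.62057239e-03],
       [-1.22350092e-04, -1.73410913e-03, -9.99998489e-01]]), 'wrist_force': array([-0.42533724,  0.29746525,  1.22494848]), 'wrist_torque': array([-0.04530251,  0.02823377, -0.03681309]), 'gripper_width': 0.0877968917869074}
scene [[436.27544886   0.         255.5640592 ]
 [  0.         436.27544886 189.43453496]
 [  0.           0.           1.        ]] [[-0.86527322  0.30733094 -0.39604286  0.92074502]
 [ 0.50127199  0.52200481 -0.69009954  0.76121927]
 [-0.00535266 -0.79564984 -0.60573317  0.78062384]
 [ 0.          0.          0.          1.        ]]
top [[369.77826419   0.         249.724063  ]
 [  0.         369.77826419 192.32164365]
 [  0.           0.           1.        ]] [[-0.04123524 -0.97583898  0.21456452  0.27279074]
 [-0.99914792  0.04065108 -0.0071363  -0.00943932]
 [-0.0017584  -0.21467596 -0.97668375  1.06588183]
 [ 0.          0.          0.          1.        ]]
```

View pics/scene0.png

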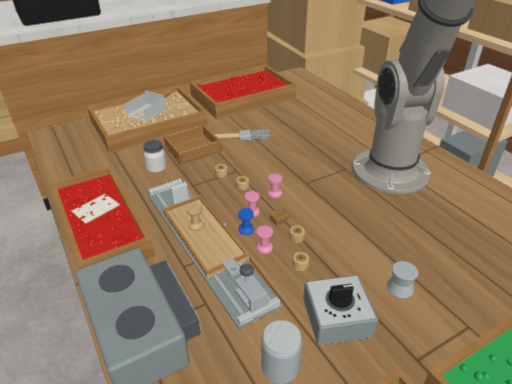

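View pics/top0.png

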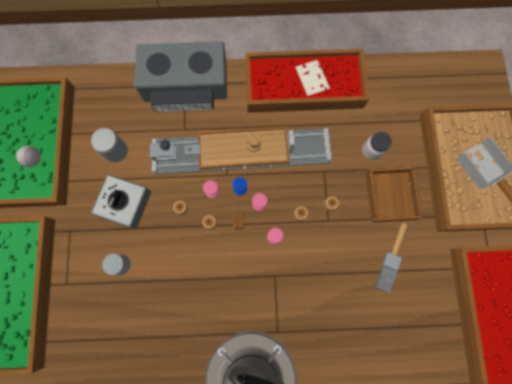

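```bash
cat > h.py <<'E'
from plant import *
import cv2, numpy as np
def proj(n,P):
    m=camera_model(n);K=m["camera_matrix"];T=np.linalg.inv(m["pose"])
    P=np.atleast_2d(P);c=(T[:3,:3]@P.T).T+T[:3,3];u=(K@c.T).T;return u[:,:2]/u[:,2:]
def unproj(n,uv,z):
    m=camera_model(n);K=m["camera_matrix"];T=m["pose"]
    d=T[:3,:3]@np.linalg.solve(K,[uv[0],uv[1],1]);o=T[:3,3];return o+d*(z-o[2])/d[2]
def tri(uvt,uvs):
    A=[];b=[]
    for n,uv in(("top",uvt),("scene",uvs)):
        m=camera_model(n);K=m["camera_matrix"];T=m["pose"]
        d=T[:3,:3]@np.linalg.solve(K,[uv[0],uv[1],1]);d/=np.linalg.norm(d);Q=np.eye(3)-np.outer(d,d);A.append(Q);b.append(Q@T[:3,3])
    return np.linalg.solve(sum(A),sum(b))
def crop(im,x0,y0,x1,y1,s,f):
    cv2.imwrite("pics/"+f,cv2.resize(im[y0:y1,x0:x1,::-1],None,fx=s,fy=s,interpolation=cv2.INTER_CUBIC))
E
python3 - <<'E'
from h import *
t=cv2.imread("pics/top0.png")[...,::-1];s=cv2.imread("pics/scene0.png")[...,::-1]
crop(t,80,115,280,265,4,"t0a.png");crop(t,240,115,440,265,4,"t0b.png")
crop(s,130,140,330,290,4,"s0a.png");crop(s,210,230,410,380,4,"s0b.png")
print(proj("top",[.288,.61,.23]),proj("scene",[.288,.61,.23]))
E
```

```text
[[-30.62259727 278.40425198]] [[556.33451316 293.80407948]]
```

View pics/t0a.png

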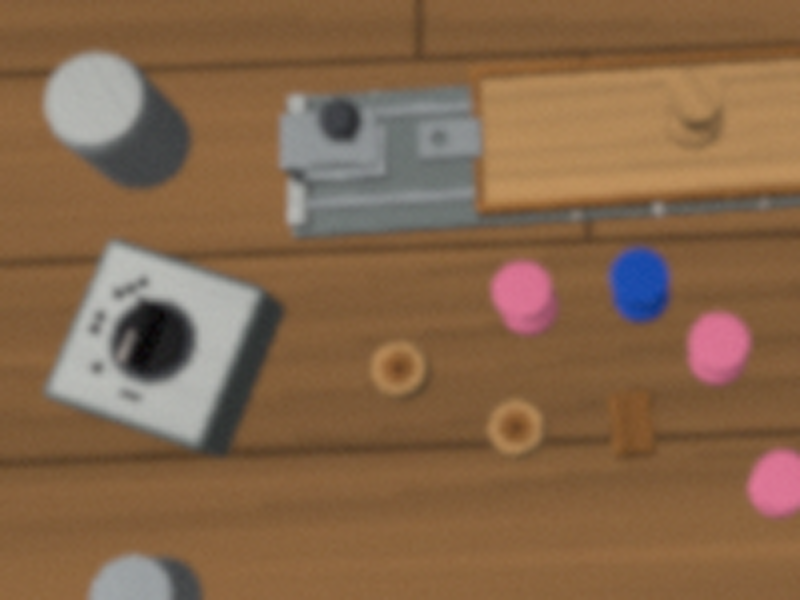

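View pics/t0b.png

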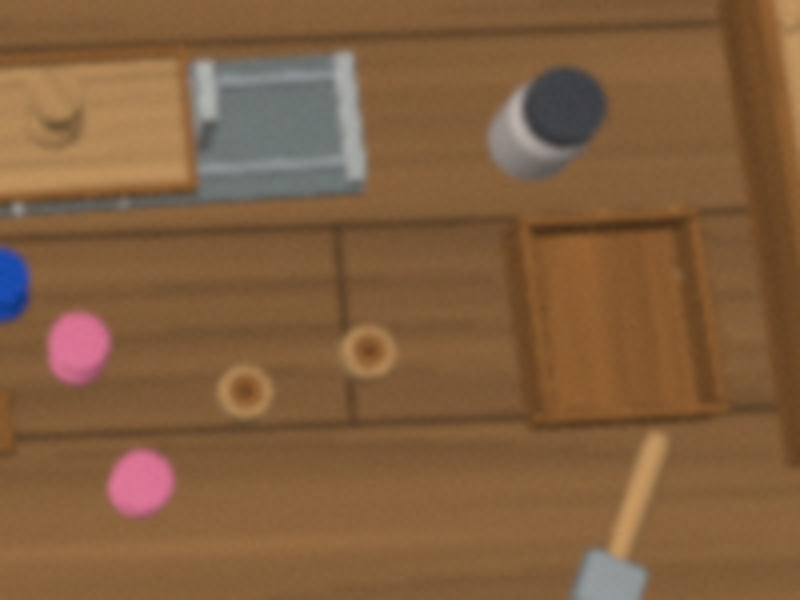

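View pics/s0a.png

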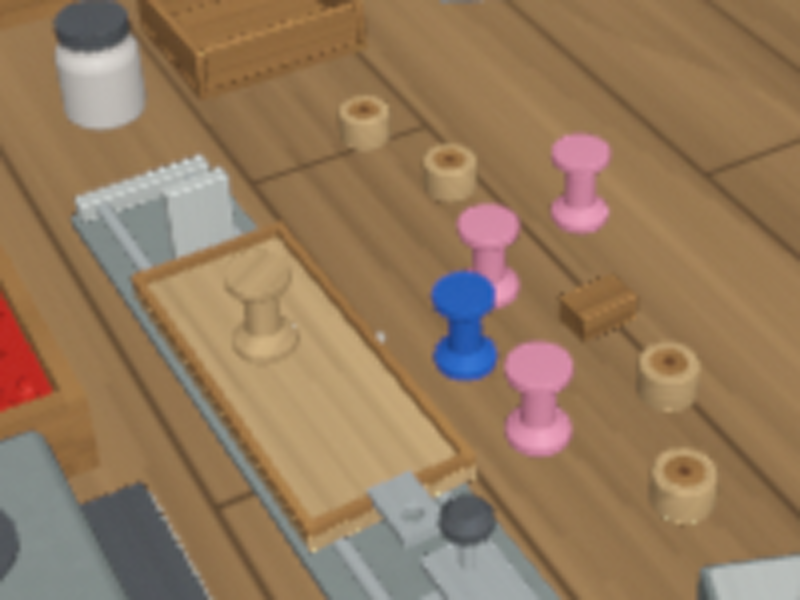

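View pics/s0b.png

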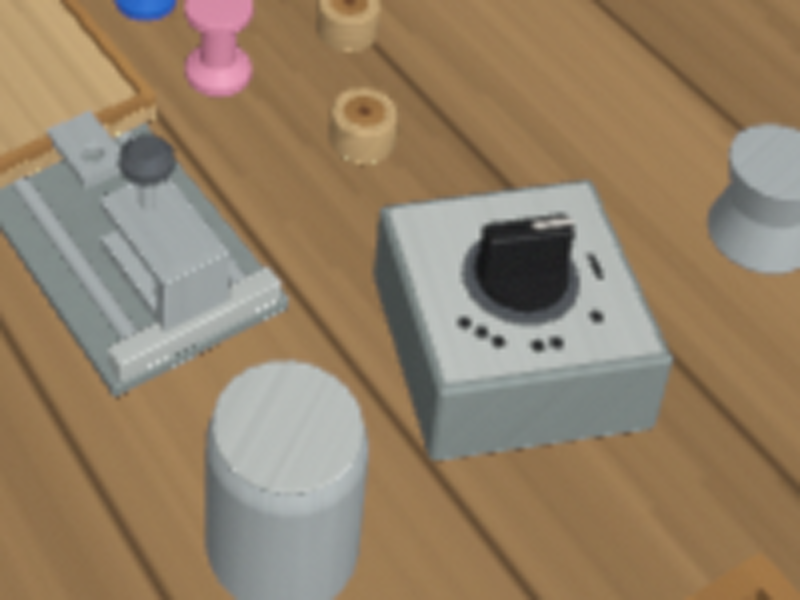

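```bash
python3 - <<'E'
from h import *
a=lambda x,y:(x/4+80-.375,y/4+115-.375)
b=lambda x,y:(x/4+240-.375,y/4+115-.375)
sa=lambda x,y:(x/4+130-.375,y/4+140-.375)
sb=lambda x,y:(x/4+210-.375,y/4+230-.375)
U=lambda uv,z:unproj("top",uv,z).round(4)
V=lambda uv,z:unproj("scene",uv,z).round(4)
for n,p,q in(("A",a(399,369),sa(684,470)),("B",a(515,428),sa(669,362)),("C",b(245,391),sa(450,159)),("D",b(369,351),sa(364,109))):print(n,U(p,.026),V(q,.026))
print("spool",U(a(695,97),.096),V(sa(258,272),.096))
print("pin",U(a(342,115),.108),V(sa(467,512),.108),V(sb(148,157),.108))
print("rim", U(a(470,75),.044),U(a(480,212),.044),U(b(185,52),.044),U(b(195,190),.044))
print("rimS",V(sa(275,226),.044),V(sa(135,280),.044),V(sa(473,462),.044),V(sa(312,540),.044))
print("handle",V(sa(165,190),.096),V(sa(228,172),.096),U(b(203,62),.096),U(b(210,120),.096))
print("box",[U(a(*c),.06) for c in((110,242),(265,290),(205,452),(45,392))],[V(sb(*c),.06) for c in((383,208),(592,183),(670,355),(443,385))])
print("tray",[U(b(*c),.045) for c in((515,217),(692,207),(722,408),(533,424))])
print("offcut",U(a(632,422),.02)); print("pinks",[U(p,.06) for p in(a(522,287),a(640,275),a(719,340),a(778,483))])
print("rail -y end",[U(b(*c),.02) for c in((350,52),(365,188))],"fork",U(a(292,97),.02),U(a(292,225),.02))
print("jar",U(b(565,105),.085))
E
```

```text
A [0.4671 0.1854 0.026 ] [0.4681 0.1849 0.026 ]
B [0.4213 0.1034 0.026 ] [0.4225 0.1025 0.026 ]
C [ 0.4368 -0.16    0.026 ] [ 0.4369 -0.1609  0.026 ]
D [ 0.462  -0.2507  0.026 ] [ 0.4624 -0.2517  0.026 ]
spool [ 0.6371 -0.0329  0.096 ] [ 0.6403 -0.0315  0.096 ]
pin [0.6297 0.2089 0.108 ] [0.6306 0.2155 0.108 ] [0.6318 0.2187 0.108 ]
rim [0.6806 0.1299 0.044 ] [0.5758 0.1239 0.044 ] [ 0.6876 -0.1312  0.044 ] [ 0.5816 -0.1318  0.044 ]
rimS [ 0.5891 -0.1312  0.044 ] [ 0.6922 -0.1252  0.044 ] [0.5811 0.1313 0.044 ] [0.6874 0.1382 0.044 ]
handle [ 0.6589 -0.1397  0.096 ] [ 0.6156 -0.1372  0.096 ] [ 0.6585 -0.1371  0.096 ] [ 0.6158 -0.1392  0.096 ]
box [array([0.56  , 0.3824, 0.06  ]), array([0.5207, 0.2726, 0.06  ]), array([0.4087, 0.3114, 0.06  ]), array([0.4548, 0.4227, 0.06  ])] [array([0.5207, 0.275 , 0.06  ]), array([0.4132, 0.3177, 0.06  ]), array([0.4534, 0.4223, 0.06  ]), array([0.5598, 0.3801, 0.06  ])]
tray [array([ 0.5516, -0.3594,  0.045 ]), array([ 0.5538, -0.4869,  0.045 ]), array([ 0.4081, -0.4881,  0.045 ]), array([ 0.4024, -0.3554,  0.045 ])]
offcut [0.423  0.0207 0.02  ]
pinks [array([0.5154, 0.0931, 0.06  ]), array([0.5206, 0.0104, 0.06  ]), array([ 0.4719, -0.0427,  0.06  ]), array([ 0.3714, -0.0781,  0.06  ])]
rail -y end [array([ 0.6921, -0.2581,  0.02  ]), array([ 0.5852, -0.26  ,  0.02  ])] fork [0.6783 0.2665 0.02  ] [0.5788 0.265  0.02  ]
jar [ 0.6203 -0.3896  0.085 ]
```

>>> servo_tool(
  motion="0.349 -0.748 -0.05 0 0 26.4;0.349 -0.748 -0.05 0 0 26.4;0.349 -0.748 -0.05 0 0 26.4;0.349 -0.748 -0.05 0 0 26.4;0.349 -0.748 -0.05 0 0 26.4;0.349 -0.748 -0.05 0 0 26.4;0.349 -0.748 -0.05 0 0 26.4;0.349 -0.748 -0.05 0 0 26.4;0.349 -0.748 -0.05 0 0 26.4;0.349 -0.748 -0.05 0 0 26.4;0.349 -0.748 -0.05 0 0 26.4;0.349 -0.748 -0.05 0 0 26.4;0.349 -0.748 -0.05 0 0 26.4;0.349 -0.748 -0.05 0 0 26.4;0.349 -0.748 -0.05 0 0 26.4;0.349 -0.748 -0.05 0 0 26.4;0.349 -0.748 -0.05 0 0 26.4;0.349 -0.748 -0.05 0 0 26.4;0.349 -0.748 -0.05 0 0 26.4;0.349 -0.748 -0.05 0 0 26.4",
)

```text
clock: 1.77
ee_pos: [0.6373, -0.1407, 0.1801]
tool_rot: [[-1.0, -0.019, -0.001], [-0.019, 1.0, -0.001], [0.001, -0.001, -1.0]]
wrist_force: [0.7, -0.1, 0.4]
gripper_width: 0.0881
```

>>> servo_tool(
  motion="0 0 -0.04 0 0 0;0 0 -0.08 0 0 0;0 0 -0.106 0 0 0;0 0 -0.106 0 0 0;0 0 -0.106 0 0 0",
)

```text
clock: 2.18
ee_pos: [0.6358, -0.1373, 0.0734]
tool_rot: [[-1.0, -0.02, -0.004], [-0.02, 1.0, 0.0], [0.004, 0.0, -1.0]]
wrist_force: [-0.0, 0.9, -0.2]
gripper_width: 0.0876
```

>>> servo_tool(
  motion="0 0 0 0 0 0;0 0 0 0 0 0;0 0 0 0 0 0;0 0 0 0 0 0;0 0 0 0 0 0;0 0 0 0 0 0",
  grip=1,
  newtons=30,
)

```text
clock: 2.68
ee_pos: [0.6373, -0.1375, 0.0753]
tool_rot: [[-1.0, -0.02, 0.001], [-0.02, 1.0, -0.0], [-0.001, -0.0, -1.0]]
wrist_force: [-0.1, 0.2, 0.2]
gripper_width: 0.0515
```

>>> servo_tool(
  motion="0 0 0 0 0 0;0 0 0 0 0 0;0 0 0 0 0 0;0 0 0 0 0 0;0 0 0 0 0 0;0 0 0 0 0 0;0 0 0 0 0 0",
)

```text
clock: 3.27
ee_pos: [0.6369, -0.1379, 0.0746]
tool_rot: [[-1.0, -0.02, -0.0], [-0.02, 1.0, -0.001], [0.0, -0.001, -1.0]]
wrist_force: [-0.2, -1.6, -1.0]
gripper_width: 0.0117
```

>>> servo_tool(
  motion="0 -0.01 0 0 0 0;0 -0.02 0 0 0 0;0.001 -0.03 0 0 0 0;0.001 -0.04 0 0 0 0;0.001 -0.05 0 0 0 0;0.001 -0.055 0 0 0 0;0.001 -0.06 0 0 0 0;0.001 -0.06 0 0 0 0",
)

```text
clock: 3.93
ee_pos: [0.6385, -0.1995, 0.0747]
tool_rot: [[-1.0, -0.019, 0.002], [-0.019, 1.0, -0.001], [-0.002, -0.001, -1.0]]
wrist_force: [4.7, -1.3, -4.6]
gripper_width: 0.0115
```

>>> servo_tool(
  motion="0 -0.002 0 0 0 0;0 -0.003 0 0 0 0;0 -0.003 0 0 0 0",
)

```text
clock: 4.18
ee_pos: [0.6385, -0.2001, 0.0746]
tool_rot: [[-1.0, -0.021, 0.001], [-0.021, 1.0, 0.0], [-0.001, 0.0, -1.0]]
wrist_force: [5.0, 0.7, -4.7]
gripper_width: 0.0118
```

>>> servo_tool(
  motion="0 -0.002 0 0 0 0;0 -0.003 0 0 0 0;0 -0.003 0 0 0 0",
)

```text
clock: 4.43
ee_pos: [0.6386, -0.203, 0.0746]
tool_rot: [[-1.0, -0.021, 0.001], [-0.021, 1.0, 0.0], [-0.001, 0.0, -1.0]]
wrist_force: [5.4, 1.3, -4.9]
gripper_width: 0.0117
```

>>> servo_tool(
  motion="0 -0.002 0 0 0 0;0 -0.003 0 0 0 0;0 -0.003 0 0 0 0",
)

```text
clock: 4.68
ee_pos: [0.6387, -0.206, 0.0746]
tool_rot: [[-1.0, -0.021, 0.001], [-0.021, 1.0, 0.0], [-0.001, 0.0, -1.0]]
wrist_force: [5.7, 1.4, -4.9]
gripper_width: 0.0116
```

>>> servo_tool(
  motion="0 -0.002 0 0 0 0;0 -0.003 0 0 0 0;0 -0.003 0 0 0 0",
)

```text
clock: 4.93
ee_pos: [0.6387, -0.2077, 0.0746]
tool_rot: [[-1.0, -0.021, 0.001], [-0.021, 1.0, 0.002], [-0.001, 0.002, -1.0]]
wrist_force: [3.9, 3.3, -4.9]
gripper_width: 0.0118
```

>>> servo_tool(
  motion="0 -0.002 0 0 0 0;0 -0.002 0 0 0 0",
)

```text
clock: 5.1
ee_pos: [0.6388, -0.2081, 0.0746]
tool_rot: [[-1.0, -0.022, 0.0], [-0.022, 1.0, 0.004], [-0.0, 0.004, -1.0]]
wrist_force: [4.1, 7.5, -2.2]
gripper_width: 0.0122
```

```bash
python3 - <<'E'
from h import *
t=get_image("top");s=get_image("scene")
crop(t,150,115,350,265,4,"t1.png");crop(s,130,140,330,290,4,"s1.png")
E
```

```text
(no output)
```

View pics/s1.png

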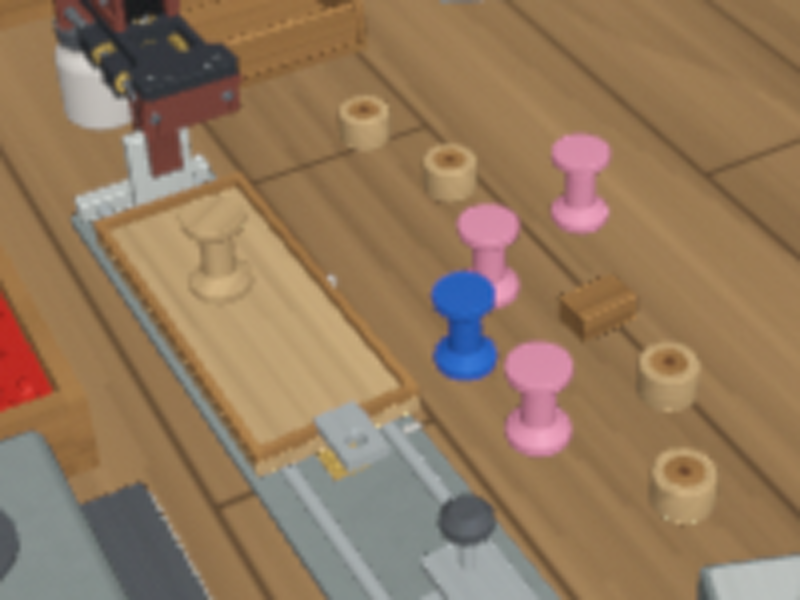

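View pics/t1.png

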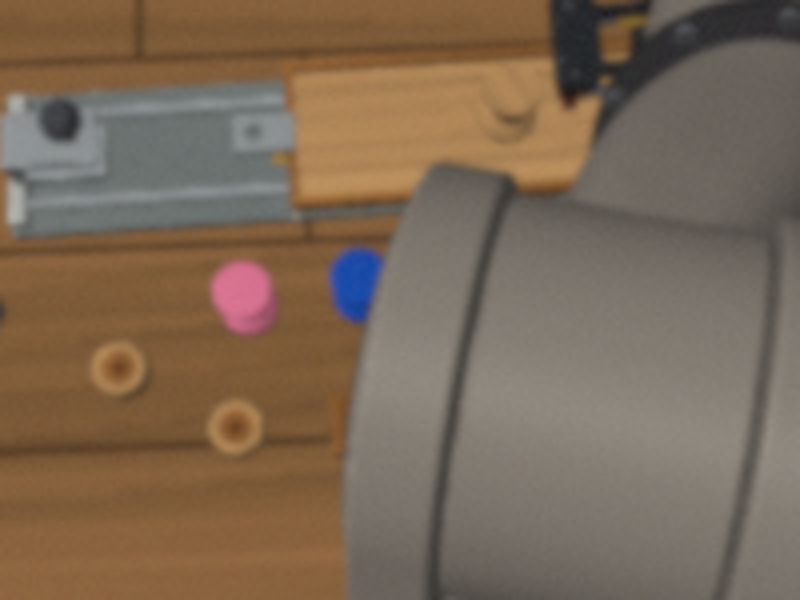

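>>> servo_tool(
  motion="0 0.002 0 0 0 0;0 0.004 0 0 0 0;0 0.004 0 0 0 0;0 0.004 0 0 0 0",
)

```text
clock: 5.53
ee_pos: [0.6387, -0.2069, 0.0746]
tool_rot: [[-1.0, -0.021, 0.001], [-0.021, 1.0, -0.0], [-0.001, -0.0, -1.0]]
wrist_force: [6.3, 0.5, -5.2]
gripper_width: 0.0118
```

>>> servo_tool(
  motion="0 0.002 0 0 0 0;0 0.002 0 0 0 0;0 0.002 0 0 0 0",
)

```text
clock: 5.78
ee_pos: [0.6387, -0.2054, 0.0747]
tool_rot: [[-1.0, -0.021, 0.001], [-0.021, 1.0, -0.001], [-0.001, -0.001, -1.0]]
wrist_force: [5.4, -0.0, -4.3]
gripper_width: 0.0117
```

>>> servo_tool(
  motion="0 -0.004 0 0 0 0;0 -0.006 0 0 0 0;0 -0.007 0 0 0 0;0 -0.007 0 0 0 0",
)

```text
clock: 6.12
ee_pos: [0.6387, -0.2083, 0.0746]
tool_rot: [[-1.0, -0.023, -0.0], [-0.023, 1.0, 0.004], [0.0, 0.004, -1.0]]
wrist_force: [3.5, 8.8, -1.7]
gripper_width: 0.012
```

>>> servo_tool(
  motion="0 -0.002 0 0 0 0;0 -0.002 0 0 0 0;0 -0.002 0 0 0 0",
)

```text
clock: 6.37
ee_pos: [0.6388, -0.209, 0.0746]
tool_rot: [[-1.0, -0.024, -0.0], [-0.024, 1.0, 0.006], [0.0, 0.006, -1.0]]
wrist_force: [3.1, 10.9, -0.4]
gripper_width: 0.0119
```

>>> servo_tool(
  motion="0 -0.002 0 0 0 0;0 -0.002 0 0 0 0;0 -0.002 0 0 0 0",
)

```text
clock: 6.62
ee_pos: [0.6389, -0.2142, 0.0746]
tool_rot: [[-1.0, -0.022, 0.001], [-0.022, 1.0, 0.002], [-0.001, 0.002, -1.0]]
wrist_force: [5.7, 2.5, -4.9]
gripper_width: 0.012
```

>>> servo_tool(
  motion="0 -0.002 0 0 0 0;0 -0.002 0 0 0 0;0 -0.002 0 0 0 0",
)

```text
clock: 6.87
ee_pos: [0.639, -0.2182, 0.0747]
tool_rot: [[-1.0, -0.021, 0.002], [-0.021, 1.0, -0.0], [-0.002, -0.0, -1.0]]
wrist_force: [7.1, -0.5, -5.9]
gripper_width: 0.0116
```

>>> servo_tool(
  motion="0 -0.001 0 0 0 0;0 -0.002 0 0 0 0;0 -0.002 0 0 0 0",
)

```text
clock: 7.12
ee_pos: [0.639, -0.2194, 0.0746]
tool_rot: [[-1.0, -0.021, 0.002], [-0.021, 1.0, 0.001], [-0.002, 0.001, -1.0]]
wrist_force: [7.1, 1.5, -5.3]
gripper_width: 0.0117
```

>>> servo_tool(
  motion="0 0.001 0 0 0 0;0 0.003 0 0 0 0;0 0.005 0 0 0 0;0 0.005 0 0 0 0",
)

```text
clock: 7.45
ee_pos: [0.639, -0.2178, 0.0747]
tool_rot: [[-1.0, -0.019, 0.003], [-0.019, 1.0, -0.004], [-0.003, -0.004, -1.0]]
wrist_force: [8.8, -5.6, -8.6]
gripper_width: 0.0119
```

>>> servo_tool(
  motion="0 0 0 0 0 0;0 0 0 0 0 0;0 0 0 0 0 0;0 0 0.03 0 0 0;0 0 0.06 0 0 0;0 0.05 0.08 0 0 0;0 0.104 0.08 0 0 0;0 0.104 0.08 0 0 0;0 0.104 0.08 0 0 0;0 0.104 0.08 0 0 0",
  grip=-1,
)

```text
clock: 8.28
ee_pos: [0.6378, -0.1092, 0.155]
tool_rot: [[-1.0, -0.024, -0.0], [-0.024, 1.0, 0.001], [0.0, 0.001, -1.0]]
wrist_force: [-0.5, 0.6, 0.4]
gripper_width: 0.075
```

```bash
python3 - <<'E'
from h import *
t=get_image("top");s=get_image("scene")
crop(t,150,115,350,265,4,"t2.png");crop(s,130,140,330,290,4,"s2.png")
E
```

```text
(no output)
```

View pics/s2.png

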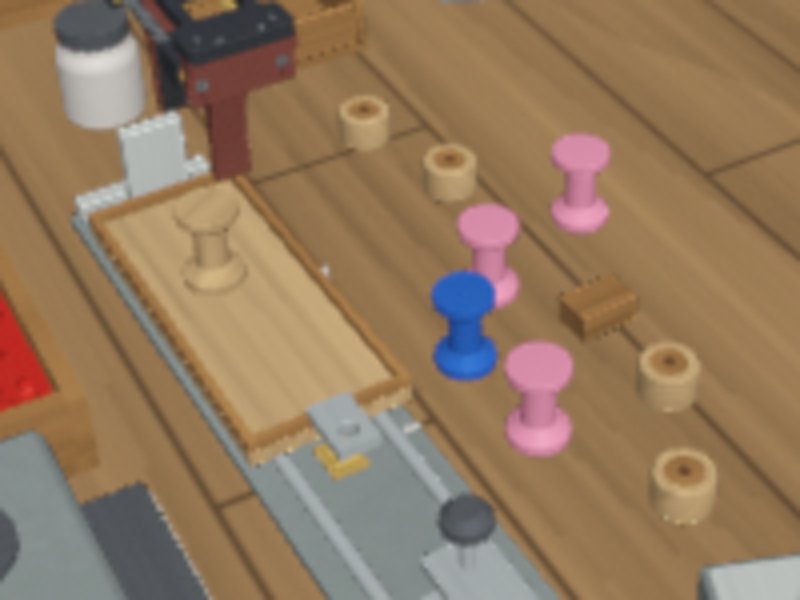

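View pics/t2.png

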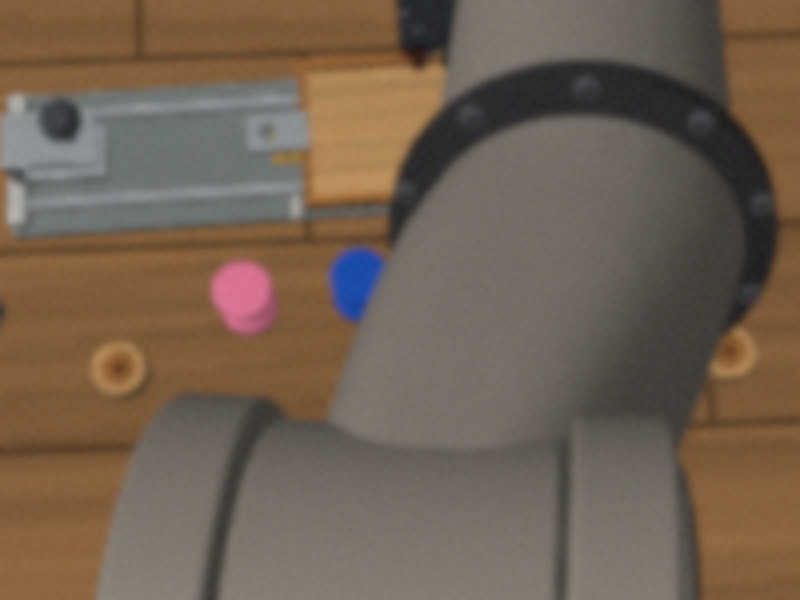

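```bash
python3 - <<'E'
from h import *
sa=lambda x,y:(x/4+130-.375,y/4+140-.375)
a=lambda x,y:(x/4+150-.375,y/4+115-.375)
V=lambda uv,z:unproj("scene",uv,z).round(4)
U=lambda uv,z:unproj("top",uv,z).round(4)
print("handle",V(sa(120,127),.096),V(sa(183,112),.096))
print("rim",V(sa(240,178),.044),V(sa(92,215),.044),V(sa(410,380),.044),V(sa(252,460),.044))
print("spool",V(sa(206,213),.096))
print("brass",U(a(290,157),.015),V(sa(343,461),.015),"white",U(a(297,205),.015),V(sa(412,427),.015),V(sa(325,270),.015))
print("topedge",U(a(305,68),.044),U(a(310,203),.044), "white0", V(sa(380,337),.015))
E
```

```text
handle [ 0.6591 -0.2232  0.096 ] [ 0.6149 -0.2183  0.096 ]
rim [ 0.5878 -0.1944  0.044 ] [ 0.693  -0.2066  0.044 ] [0.5805 0.0513 0.044 ] [0.6915 0.0647 0.044 ]
spool [ 0.6452 -0.1031  0.096 ]
brass [0.6242 0.0602 0.015 ] [0.6352 0.066  0.015 ] white [0.5868 0.0559 0.015 ] [0.5857 0.0614 0.015 ] [ 0.5665 -0.1039  0.015 ]
topedge [0.6825 0.0455 0.044 ] [0.5793 0.0448 0.044 ] white0 [ 0.565  -0.0231  0.015 ]
```

```bash
python3 - <<'E'
from h import *
s0=cv2.imread("pics/scene0.png");s=get_image("scene")[...,::-1];cv2.imwrite("pics/scene2.png",s)
A=cv2.resize(s0[195:235,175:215],None,fx=10,fy=10,interpolation=cv2.INTER_CUBIC);B=cv2.resize(s[180:220,162:202],None,fx=10,fy=10,interpolation=cv2.INTER_CUBIC)
im=np.hstack([A,B]);im=cv2.convertScaleAbs(im,alpha=1.8,beta=-120);cv2.imwrite("pics/sp.png",im)
E
```

```text
(no output)
```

View pics/sp.png

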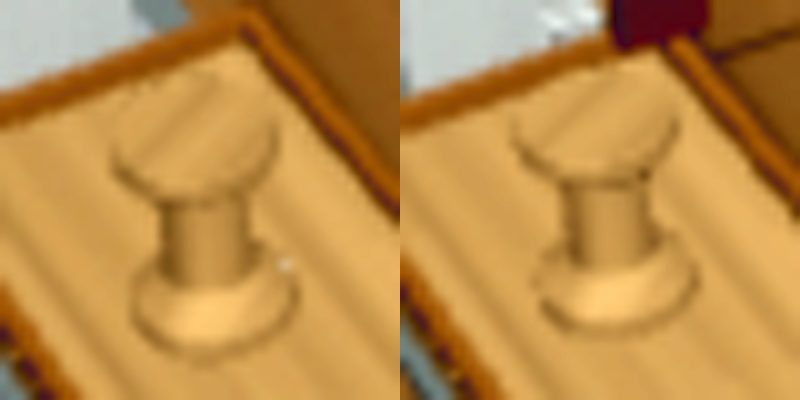

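```bash
python3 - <<'E'
from h import *
print(unproj("scene",(194.05,207.5),.096),unproj("scene",(181.1,190.7),.096))
# axis check: bottom flange bottom edge; project model outline
for c in((.640,-.112),(.642,-.114)):
    th=np.linspace(0,2*np.pi,73)
    for z in(.036,.044,.088,.096):
        p=proj("scene",np.c_[c[0]+.021*np.cos(th),c[1]+.021*np.sin(th),0*th+z]);q=(p-[162,180]+.5)*10
        print(c,z,q.min(0).round(),q.max(0).round())
E
```

```text
[ 0.64030087 -0.03205317  0.096     ] [ 0.64169199 -0.1117389   0.096     ]
(0.64, -0.112) 0.036 [147. 238.] [305. 339.]
(0.64, -0.112) 0.044 [143. 215.] [302. 316.]
(0.64, -0.112) 0.088 [123.  85.] [286. 184.]
(0.64, -0.112) 0.096 [120.  61.] [283. 160.]
(0.642, -0.114) 0.036 [137. 237.] [295. 337.]
(0.642, -0.114) 0.044 [133. 214.] [292. 314.]
(0.642, -0.114) 0.088 [113.  84.] [276. 182.]
(0.642, -0.114) 0.096 [110.  59.] [273. 158.]
```

>>> servo_tool(
  motion="0.003 -0.002 -0.03 0 0 0;0.003 -0.002 -0.06 0 0 0;0.003 -0.002 -0.074 0 0 0;0.003 -0.002 -0.074 0 0 0;0.003 -0.002 -0.074 0 0 0",
)

```text
clock: 8.85
ee_pos: [0.6404, -0.1146, 0.0803]
tool_rot: [[-1.0, -0.018, -0.002], [-0.018, 1.0, -0.0], [0.002, -0.0, -1.0]]
wrist_force: [-0.5, 0.1, 1.1]
gripper_width: 0.0877
```

>>> servo_tool(
  motion="0 0 0 0 0 0;0 0 0 0 0 0;0 0 0 0 0 0;0 0 0 0 0 0;0 0 0 0 0 0;0 0 0 0 0 0;0 0 0 0 0 0;0 0 0 0 0 0;0 0 0 0 0 0",
  grip=1,
  newtons=20,
)

```text
clock: 9.6
ee_pos: [0.6411, -0.1134, 0.0808]
tool_rot: [[-1.0, -0.02, 0.0], [-0.02, 1.0, 0.0], [-0.0, 0.0, -1.0]]
wrist_force: [0.1, 0.4, 0.6]
gripper_width: 0.0407
```

>>> servo_tool(
  motion="0 0 0 0 0 0;0 0 0 0 0 0;0 0 0.02 0 0 0;0 0 0.05 0 0 0;0 0 0.09 0 0 0;0 0 0.1 0 0 0",
)

```text
clock: 10.1
ee_pos: [0.6436, -0.1143, 0.1863]
tool_rot: [[-1.0, -0.019, 0.007], [-0.019, 1.0, -0.001], [-0.007, -0.001, -1.0]]
wrist_force: [1.2, -1.4, -0.4]
gripper_width: 0.0407
```

```bash
python3 - <<'E'
from h import *
s=get_image("scene")
crop(s,130,120,330,270,4,"s3.png")
E
```

```text
(no output)
```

View pics/s3.png

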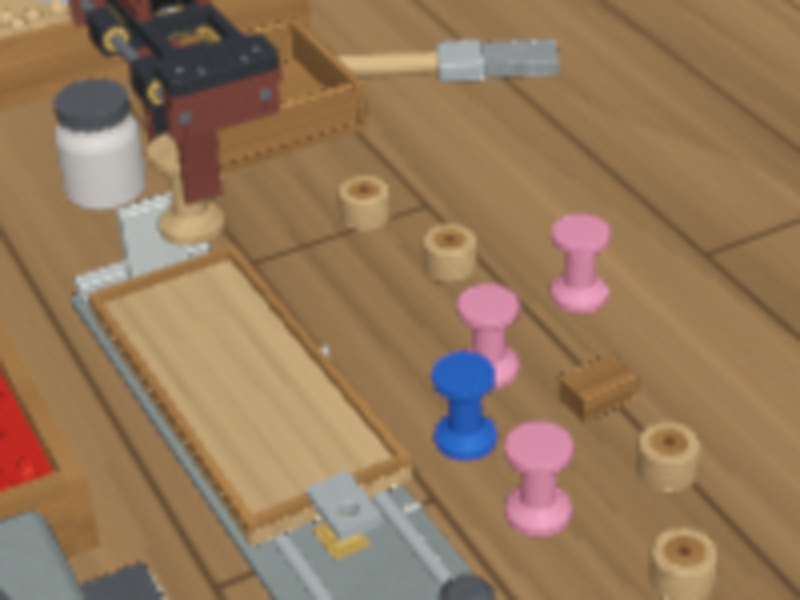

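>>> servo_tool(
  motion="-0.162 -0.309 0 0 0 0;-0.162 -0.309 0 0 0 0;-0.162 -0.309 0 0 0 0;-0.162 -0.309 0 0 0 0;-0.162 -0.309 0 0 0 0;-0.162 -0.309 0 0 0 0;-0.162 -0.309 0 0 0 0;-0.162 -0.309 0 0 0 0;-0.162 -0.309 0 0 0 0;-0.162 -0.309 0 0 0 0;-0.162 -0.309 -0.04 0 0 0;-0.162 -0.309 -0.08 0 0 0;-0.162 -0.309 -0.11 0 0 0;-0.162 -0.309 -0.12 0 0 0;-0.162 -0.309 -0.125 0 0 0;-0.162 -0.309 -0.126 0 0 0;-0.162 -0.309 -0.126 0 0 0;-0.162 -0.309 -0.126 0 0 0",
)

```text
clock: 11.65
ee_pos: [0.4802, -0.4234, 0.0566]
tool_rot: [[-1.0, -0.02, 0.003], [-0.02, 1.0, -0.002], [-0.003, -0.002, -1.0]]
wrist_force: [-0.4, -0.1, 0.0]
gripper_width: 0.0409
```

```bash
python3 - <<'E'
from h import *
s=get_image("scene")
crop(s,130,90,290,210,5,"s4.png");crop(get_image("top"),300,115,460,235,5,"t4.png")
E
```

```text
(no output)
```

View pics/s4.png

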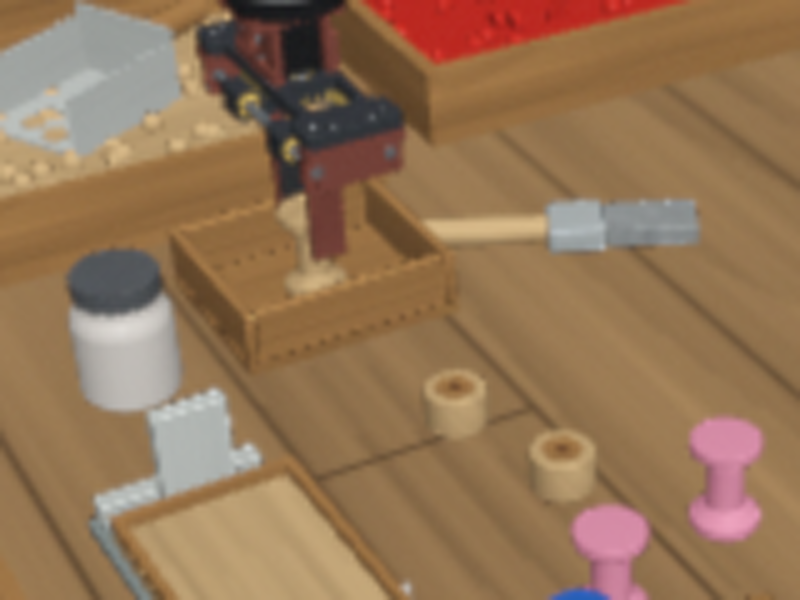

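View pics/t4.png

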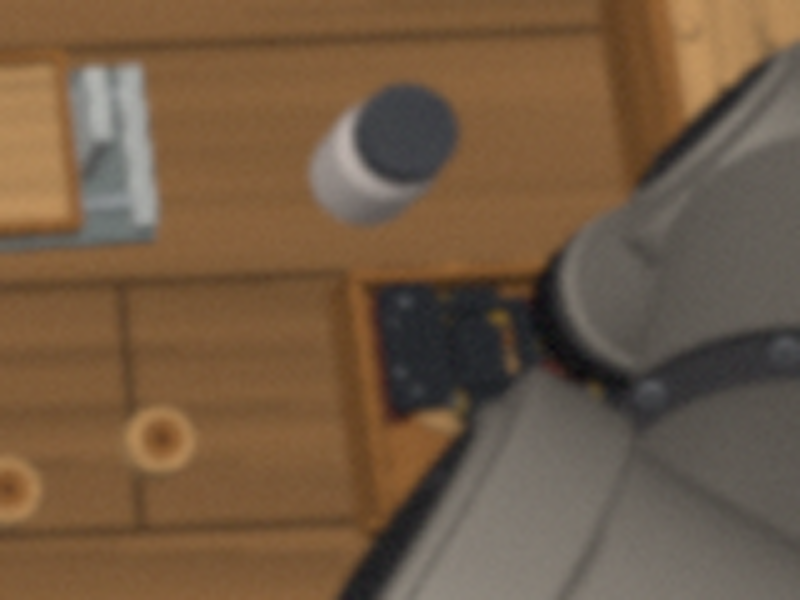

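>>> servo_tool(
  motion="0 0 -0.002 0 0 0;0 0 -0.002 0 0 0",
)

```text
clock: 11.92
ee_pos: [0.4792, -0.4227, 0.0532]
tool_rot: [[-1.0, -0.02, 0.001], [-0.02, 1.0, -0.001], [-0.001, -0.001, -1.0]]
wrist_force: [0.2, 0.8, -0.1]
gripper_width: 0.0409
```

>>> servo_tool(
  motion="0 0 0 0 0 0;0 0 0 0 0 0;0 0 0 0 0 0;0 0 0 0 0 0;0 0 0 0 0 0;0 0 0.015 0 0 0;0 0 0.04 0 0 0;0 0 0.08 0 0 0;0 0 0.11 0 0 0",
  grip=-0.45,
)

```text
clock: 12.67
ee_pos: [0.479, -0.4227, 0.1646]
tool_rot: [[-1.0, -0.02, 0.0], [-0.02, 1.0, -0.0], [-0.0, -0.0, -1.0]]
wrist_force: [0.6, -0.6, -0.0]
gripper_width: 0.0638
```

```bash
python3 - <<'E'
from h import *
s=get_image("scene")
crop(s,130,90,290,210,5,"s5.png");print(read_state()["q"].round(2))
E
```

```text
[ 0.42  0.49  0.28  1.72 -0.16  0.95  2.35]
```

View pics/s5.png

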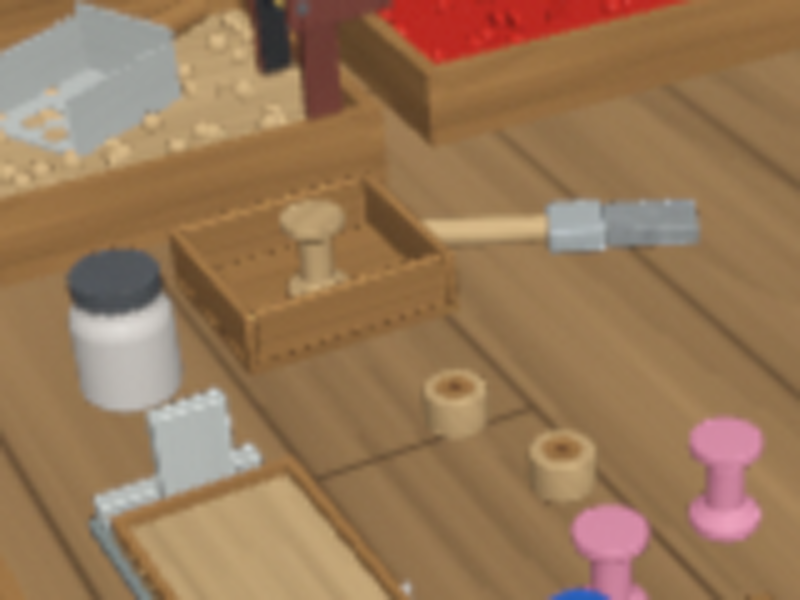

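>>> servo_tool(
  motion="-0.005 0.04 0 0 0 -7;-0.01 0.08 0 0 0 -14;-0.015 0.12 0 0 0 -21;-0.017 0.15 0 0 0 -28;-0.017 0.171 0 0 0 -35;-0.017 0.171 0 0 0 -42;-0.017 0.171 -0.01 0 0 -49;-0.017 0.171 -0.02 0 0 -56;-0.017 0.171 -0.03 0 0 -63;-0.017 0.171 -0.04 0 0 -70;-0.017 0.171 -0.05 0 0 -77;-0.017 0.171 -0.06 0 0 -84;-0.017 0.171 -0.06 0 0 -90;-0.017 0.171 -0.06 0 0 -90;-0.017 0.171 -0.06 0 0 -90",
  grip=-1,
)

```text
clock: 13.97
ee_pos: [0.4621, -0.2516, 0.1026]
tool_rot: [[-0.023, 1.0, -0.0], [1.0, 0.023, -0.0], [-0.0, -0.0, -1.0]]
wrist_force: [0.2, 0.7, 0.9]
gripper_width: 0.0877
```

```bash
python3 - <<'E'
from h import *
s=get_image("scene")
crop(s,130,90,330,240,4,"s6.png");print(read_state()["ee_pos"])
E
```

```text
[ 0.46218354 -0.25156813  0.10281239]
```

View pics/s6.png

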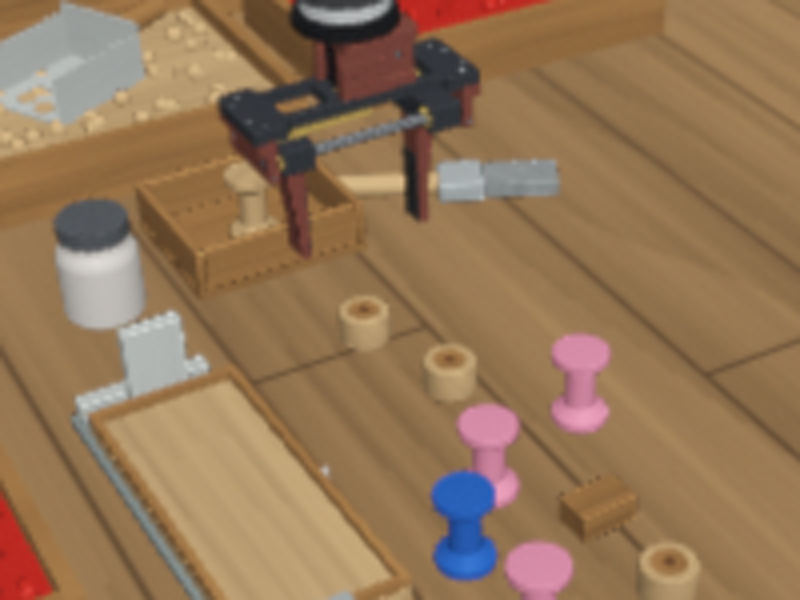

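>>> servo_tool(
  motion="0 0 -0.035 0 0 0;0 0 -0.07 0 0 0;0 0 -0.085 0 0 0;0 0 -0.09 0 0 0;0 0 -0.09 0 0 0;0 0 -0.09 0 0 0",
)

```text
clock: 14.52
ee_pos: [0.4625, -0.2521, 0.0135]
tool_rot: [[-0.021, 1.0, 0.001], [1.0, 0.021, -0.0], [-0.0, 0.001, -1.0]]
wrist_force: [0.2, 0.0, 0.5]
gripper_width: 0.0877
```

>>> servo_tool(
  motion="0 0 0 0 0 0;0 0 0 0 0 0;0 0 0 0 0 0;0 0 0 0 0 0;0 0 0 0 0 0;0 0 0 0 0 0;0 0 0 0 0 0;0 0 0 0 0 0;0 0 0 0 0 0;0 0 0 0 0 0;0 0 0.03 0 0 0;0 0 0.07 0 0 0;0 0 0.1 0 0 0",
  grip=1,
  newtons=20,
)

```text
clock: 15.6
ee_pos: [0.4616, -0.2519, 0.1141]
tool_rot: [[-0.019, 1.0, -0.001], [1.0, 0.019, -0.0], [-0.0, -0.001, -1.0]]
wrist_force: [1.1, -1.1, -0.4]
gripper_width: 0.0396
```

>>> servo_tool(
  motion="0.174 0.113 0 0 0 0;0.174 0.113 0 0 0 0;0.174 0.113 0 0 0 0;0.174 0.113 0 0 0 0;0.174 0.113 0 0 0 0;0.174 0.113 0 0 0 0;0.174 0.113 0 0 0 0;0.174 0.113 -0.03 0 0 0;0.174 0.113 -0.05 0 0 0;0.174 0.113 -0.06 0 0 0;0.174 0.113 -0.062 0 0 0;0.174 0.113 -0.062 0 0 0",
)

```text
clock: 16.6
ee_pos: [0.6351, -0.1397, 0.0506]
tool_rot: [[-0.018, 1.0, -0.001], [1.0, 0.018, -0.0], [-0.0, -0.001, -1.0]]
wrist_force: [0.4, -0.7, -1.6]
gripper_width: 0.0398
```

```bash
python3 - <<'E'
from h import *
s=get_image("scene")
crop(s,130,90,330,240,4,"s7.png");st=read_state();print(st["ee_pos"],st["gripper_width"],st["wrist_force"])
E
```

```text
[ 0.6358259  -0.13949434  0.05136204] 0.03975992915911976 [ 0.33706138  0.68232068 -1.00547836]
```

View pics/s7.png

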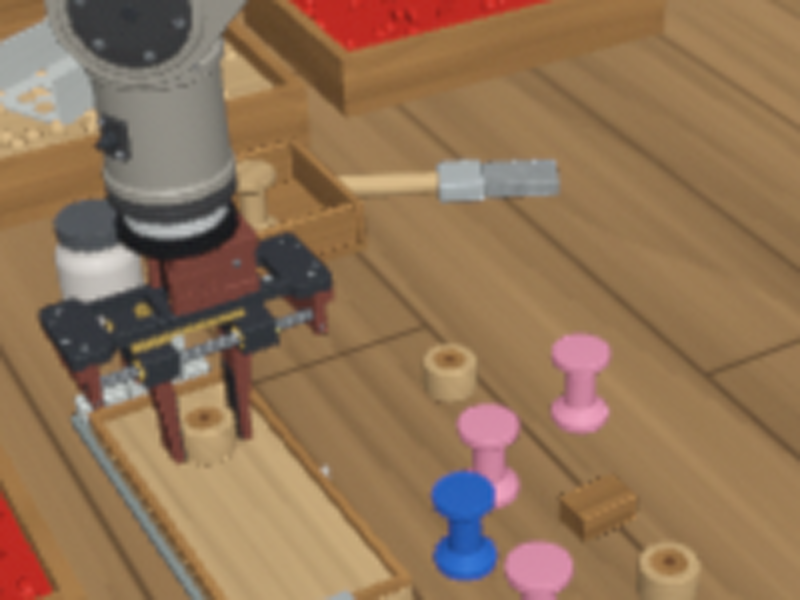

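>>> servo_tool(
  motion="0 0 -0.001 0 0 0;0 0 -0.001 0 0 0;0 0 -0.001 0 0 0;0 0 -0.001 0 0 0;0 0 -0.001 0 0 0;0 0 0.02 0 0 0;0 0 0.05 0 0 0",
  grip=-0.3,
)

```text
clock: 17.23
ee_pos: [0.6339, -0.1378, 0.0987]
tool_rot: [[-0.02, 1.0, -0.006], [1.0, 0.02, 0.001], [0.001, -0.005, -1.0]]
wrist_force: [0.8, -0.0, 0.2]
gripper_width: 0.057
```

>>> servo_tool(
  motion="-0.04 -0.005 0.02 0 0 0;-0.08 -0.01 0.02 0 0 0;-0.12 -0.015 0.02 0 0 0;-0.16 -0.02 0.02 0 0 0;-0.199 -0.021 0.01 0 0 0;-0.199 -0.021 0 0 0 0;-0.199 -0.021 0 0 0 0;-0.199 -0.021 0 0 0 0",
  grip=-1,
)

```text
clock: 17.9
ee_pos: [0.4379, -0.1595, 0.101]
tool_rot: [[-0.02, 1.0, 0.001], [1.0, 0.02, -0.0], [-0.0, 0.001, -1.0]]
wrist_force: [0.6, 0.1, 0.5]
gripper_width: 0.0876
```

```bash
python3 - <<'E'
from h import *
s=get_image("scene")
crop(s,130,90,330,240,4,"s8.png");st=read_state();print(st["ee_pos"],st["gripper_width"],st["wrist_force"])
E
```

```text
[ 0.43885439 -0.15961222  0.10124083] 0.0878737472356786 [ 0.14357001 -0.64618056 -0.26374956]
```

View pics/s8.png

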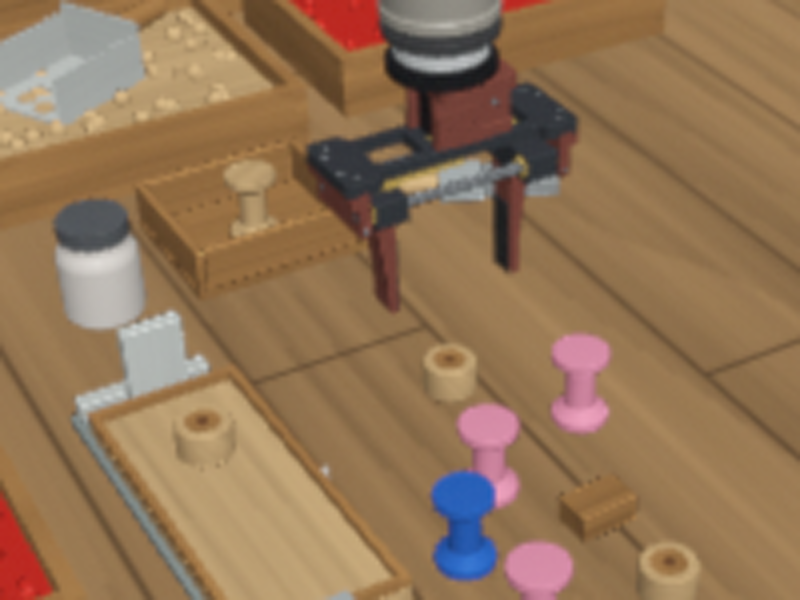

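>>> servo_tool(
  motion="-0.001 -0.001 -0.035 0 0 0;-0.001 -0.001 -0.07 0 0 0;-0.001 -0.001 -0.083 0 0 0;-0.001 -0.001 -0.087 0 0 0;-0.001 -0.001 -0.087 0 0 0;-0.001 -0.001 -0.087 0 0 0",
)

```text
clock: 18.45
ee_pos: [0.4375, -0.1609, 0.0143]
tool_rot: [[-0.02, 1.0, 0.001], [1.0, 0.02, -0.001], [-0.001, 0.001, -1.0]]
wrist_force: [0.6, -0.4, -0.3]
gripper_width: 0.0882
```

>>> servo_tool(
  motion="0 0 0 0 0 0;0 0 0 0 0 0;0 0 0 0 0 0;0 0 0 0 0 0;0 0 0 0 0 0;0 0 0 0 0 0;0 0 0 0 0 0;0 0 0 0 0 0;0 0 0 0 0 0;0 0 0 0 0 0;0 0 0.03 0 0 0;0 0 0.07 0 0 0;0 0 0.1 0 0 0;0 0 0.1 0 0 0",
  grip=1,
  newtons=20,
)

```text
clock: 19.62
ee_pos: [0.4388, -0.1617, 0.118]
tool_rot: [[-0.019, 1.0, 0.008], [1.0, 0.019, -0.001], [-0.001, 0.007, -1.0]]
wrist_force: [0.6, -0.1, 0.5]
gripper_width: 0.0394
```

>>> servo_tool(
  motion="0.198 0.072 0 0 0 0;0.198 0.072 0 0 0 0;0.198 0.072 0 0 0 0;0.198 0.072 0 0 0 0;0.198 0.072 0 0 0 0;0.198 0.072 0 0 0 0;0.198 0.072 0 0 0 0;0.198 0.072 -0.03 0 0 0;0.198 0.072 -0.05 0 0 0;0.198 0.072 -0.06 0 0 0;0.198 0.072 -0.062 0 0 0;0.198 0.072 -0.062 0 0 0;0.198 0.072 -0.063 0 0 0",
)

```text
clock: 20.7
ee_pos: [0.6342, -0.0892, 0.0517]
tool_rot: [[-0.019, 1.0, 0.001], [1.0, 0.019, -0.0], [-0.0, 0.001, -1.0]]
wrist_force: [-0.9, -0.8, -0.8]
gripper_width: 0.0395
```

```bash
python3 - <<'E'
from h import *
s=get_image("scene")
crop(s,130,90,330,240,4,"s9.png");st=read_state();print(st["ee_pos"],st["gripper_width"],st["wrist_force"])
E
```

```text
[ 0.63439262 -0.08897962  0.05167079] 0.03952239999271082 [-0.11962157  1.0035381  -0.99530697]
```

View pics/s9.png

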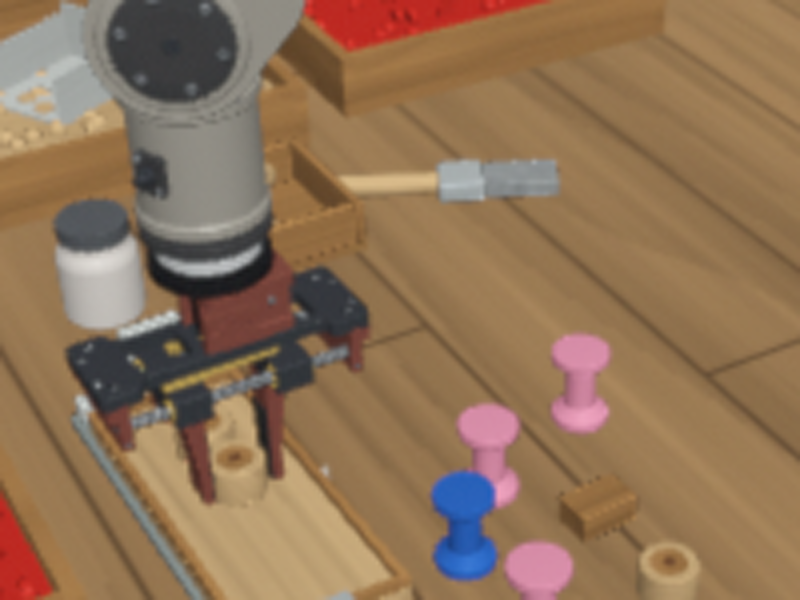

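>>> servo_tool(
  motion="0 0 -0.001 0 0 0;0 0 -0.001 0 0 0;0 0 -0.001 0 0 0;0 0 -0.001 0 0 0;0 0 -0.001 0 0 0;0 0 0.02 0 0 0;0 0 0.06 0 0 0;0 0 0.08 0 0 0",
  grip=-0.3,
)

```text
clock: 21.42
ee_pos: [0.635, -0.0892, 0.1336]
tool_rot: [[-0.019, 1.0, 0.002], [1.0, 0.019, -0.001], [-0.001, 0.002, -1.0]]
wrist_force: [1.1, -0.5, 0.3]
gripper_width: 0.0572
```

>>> servo_tool(
  motion="-0.212 0.192 0 0 0 0;-0.212 0.192 0 0 0 0;-0.212 0.192 0 0 0 0;-0.212 0.192 0 0 0 0;-0.212 0.192 0 0 0 0;-0.212 0.192 0 0 0 0;-0.212 0.192 0 0 0 0;-0.212 0.192 0 0 0 0;-0.212 0.192 -0.02 0 0 0;-0.212 0.192 -0.03 0 0 0;-0.212 0.192 -0.03 0 0 0",
  grip=-1,
)

```text
clock: 22.33
ee_pos: [0.4211, 0.1028, 0.0993]
tool_rot: [[-0.02, 1.0, -0.003], [1.0, 0.02, -0.002], [-0.002, -0.003, -1.0]]
wrist_force: [-0.1, -0.7, 0.1]
gripper_width: 0.0876
```

```bash
python3 - <<'E'
from h import *
s=get_image("scene")
crop(s,130,140,330,290,4,"s10.png");st=read_state();print(st["ee_pos"],st["gripper_width"],st["wrist_force"])
E
```

```text
[0.42168692 0.10247235 0.10001404] 0.08763057660413577 [ 0.50261454 -0.33077656 -0.00276161]
```

View pics/s10.png

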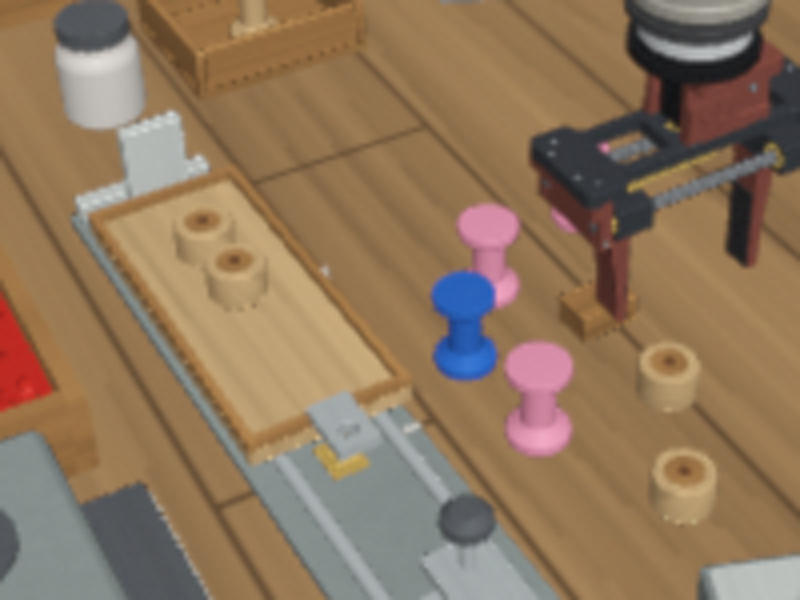

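>>> servo_tool(
  motion="0 0 -0.035 0 0 0;0 0 -0.07 0 0 0;0 0 -0.083 0 0 0;0 0 -0.087 0 0 0;0 0 -0.087 0 0 0;0 0 -0.087 0 0 0",
)

```text
clock: 22.88
ee_pos: [0.423, 0.1031, 0.0144]
tool_rot: [[-0.019, 1.0, 0.001], [1.0, 0.019, 0.0], [0.0, 0.001, -1.0]]
wrist_force: [0.4, 0.3, 0.2]
gripper_width: 0.0877
```

>>> servo_tool(
  motion="0 0 0 0 0 0;0 0 0 0 0 0;0 0 0 0 0 0;0 0 0 0 0 0;0 0 0 0 0 0;0 0 0 0 0 0;0 0 0 0 0 0;0 0 0 0 0 0;0 0 0 0 0 0;0 0 0 0 0 0;0 0 0.03 0 0 0;0 0 0.07 0 0 0;0 0 0.11 0 0 0;0 0 0.11 0 0 0",
  grip=1,
  newtons=20,
)

```text
clock: 24.05
ee_pos: [0.4254, 0.1044, 0.1288]
tool_rot: [[-0.019, 1.0, 0.008], [1.0, 0.019, 0.005], [0.005, 0.008, -1.0]]
wrist_force: [0.5, 0.8, -0.4]
gripper_width: 0.0396
```

>>> servo_tool(
  motion="0.211 -0.142 0 0 0 0;0.211 -0.142 0 0 0 0;0.211 -0.142 0 0 0 0;0.211 -0.142 0 0 0 0;0.211 -0.142 0 0 0 0;0.211 -0.142 0 0 0 0;0.211 -0.142 0 0 0 0;0.211 -0.142 0 0 0 0;0.211 -0.142 -0.03 0 0 0;0.211 -0.142 -0.055 0 0 0;0.211 -0.142 -0.068 0 0 0;0.211 -0.142 -0.072 0 0 0;0.211 -0.142 -0.072 0 0 0;0.211 -0.142 -0.072 0 0 0",
)

```text
clock: 25.22
ee_pos: [0.6326, -0.0379, 0.0521]
tool_rot: [[-0.021, 1.0, -0.0], [1.0, 0.021, 0.0], [0.0, -0.0, -1.0]]
wrist_force: [0.5, 0.9, 0.7]
gripper_width: 0.0395
```

```bash
python3 - <<'E'
from h import *
s=get_image("scene")
crop(s,130,90,330,240,4,"s11.png");st=read_state();print(st["ee_pos"],st["gripper_width"],st["wrist_force"])
E
```

```text
[ 0.63307492 -0.03791933  0.05234786] 0.03964141887278536 [-0.16952111  0.25919989  0.68131205]
```

View pics/s11.png

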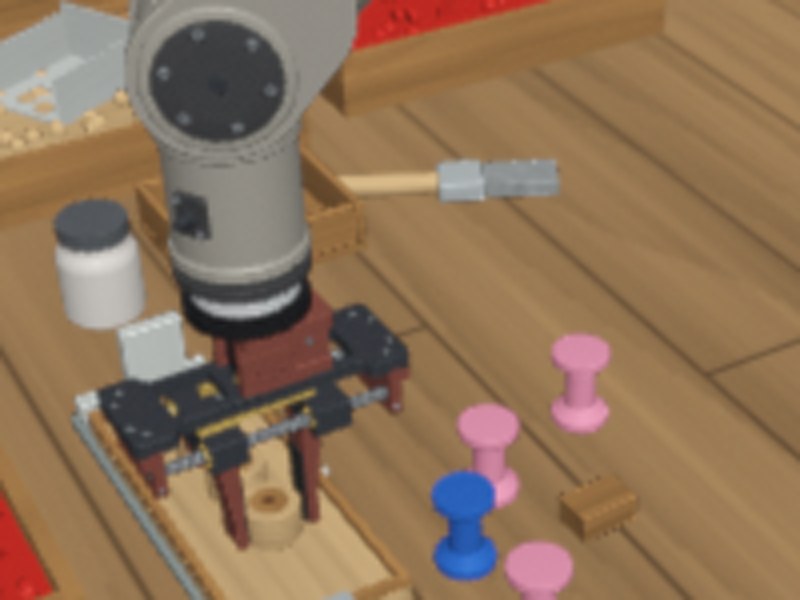

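Next: release, and move to wheel A (.4675, .185).

>>> servo_tool(
  motion="0 0 -0.0015 0 0 0;0 0 -0.0015 0 0 0;0 0 -0.0015 0 0 0;0 0 -0.0015 0 0 0;0 0 -0.0015 0 0 0;0 0 0.02 0 0 0;0 0 0.06 0 0 0;0 0 0.08 0 0 0",
  grip=-0.3,
)

```text
clock: 25.93
ee_pos: [0.634, -0.0392, 0.1346]
tool_rot: [[-0.019, 1.0, 0.002], [1.0, 0.019, -0.0], [-0.0, 0.002, -1.0]]
wrist_force: [1.2, -0.4, 2.0]
gripper_width: 0.0571
```

>>> servo_tool(
  motion="-0.166 0.223 0 0 0 0;-0.166 0.223 0 0 0 0;-0.166 0.223 0 0 0 0;-0.166 0.223 0 0 0 0;-0.166 0.223 0 0 0 0;-0.166 0.223 0 0 0 0;-0.166 0.223 0 0 0 0;-0.166 0.223 0 0 0 0;-0.166 0.223 -0.02 0 0 0;-0.166 0.223 -0.03 0 0 0;-0.166 0.223 -0.03 0 0 0",
  grip=-1,
)

```text
clock: 26.85
ee_pos: [0.466, 0.1834, 0.1001]
tool_rot: [[-0.019, 1.0, -0.003], [1.0, 0.019, -0.002], [-0.002, -0.003, -1.0]]
wrist_force: [0.2, -0.1, -0.3]
gripper_width: 0.0877
```

```bash
python3 - <<'E'
from h import *
s=get_image("scene")
crop(s,130,140,330,290,4,"s12.png");st=read_state();print(st["ee_pos"],st["gripper_width"],st["wrist_force"])
E
```

```text
[0.46665105 0.18319802 0.10091192] 0.0874471306521368 [0.18430183 0.29357909 0.19896851]
```

View pics/s12.png

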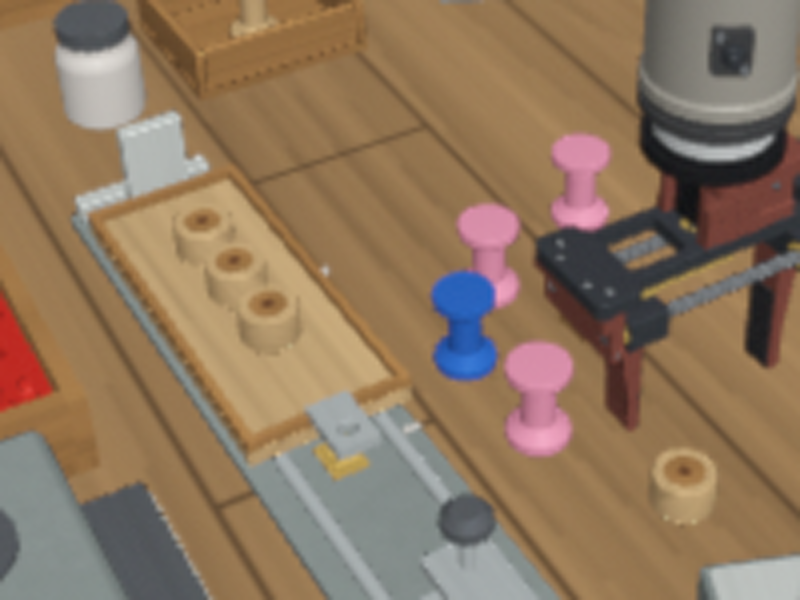

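>>> servo_tool(
  motion="0 0.002 -0.035 0 0 0;0 0.002 -0.07 0 0 0;0 0.002 -0.083 0 0 0;0 0.002 -0.087 0 0 0;0 0.002 -0.087 0 0 0;0 0.002 -0.087 0 0 0",
)

```text
clock: 27.4
ee_pos: [0.4681, 0.1861, 0.0156]
tool_rot: [[-0.019, 1.0, 0.001], [1.0, 0.019, 0.0], [0.0, 0.001, -1.0]]
wrist_force: [0.6, -0.1, -0.2]
gripper_width: 0.0877
```

>>> servo_tool(
  motion="0 0 0 0 0 0;0 0 0 0 0 0;0 0 0 0 0 0;0 0 0 0 0 0;0 0 0 0 0 0;0 0 0 0 0 0;0 0 0 0 0 0;0 0 0 0 0 0;0 0 0 0 0 0;0 0 0 0 0 0;0 0 0.03 0 0 0;0 0 0.07 0 0 0;0 0 0.11 0 0 0;0 0 0.11 0 0 0",
  grip=1,
  newtons=20,
)

```text
clock: 28.57
ee_pos: [0.4707, 0.1874, 0.1303]
tool_rot: [[-0.019, 1.0, 0.008], [1.0, 0.019, 0.005], [0.005, 0.008, -1.0]]
wrist_force: [1.7, -0.3, 0.1]
gripper_width: 0.0396
```

>>> servo_tool(
  motion="0.165 -0.175 0 0 0 0;0.165 -0.175 0 0 0 0;0.165 -0.175 0 0 0 0;0.165 -0.175 0 0 0 0;0.165 -0.175 0 0 0 0;0.165 -0.175 0 0 0 0;0.165 -0.175 0 0 0 0;0.165 -0.175 0 0 0 0;0.165 -0.175 -0.03 0 0 0;0.165 -0.175 -0.055 0 0 0;0.165 -0.175 -0.068 0 0 0;0.165 -0.175 -0.072 0 0 0;0.165 -0.175 -0.073 0 0 0;0.165 -0.175 -0.073 0 0 0",
)

```text
clock: 29.73
ee_pos: [0.6318, 0.0124, 0.052]
tool_rot: [[-0.021, 1.0, 0.0], [1.0, 0.021, 0.0], [0.0, 0.0, -1.0]]
wrist_force: [0.1, 0.1, 0.4]
gripper_width: 0.0398
```

```bash
python3 - <<'E'
from h import *
s=get_image("scene")
crop(s,130,120,330,270,4,"s13.png");st=read_state();print(st["ee_pos"],st["gripper_width"],st["wrist_force"])
E
```

```text
[0.63218515 0.01220067 0.05227012] 0.03917978604943252 [ 0.44690365  0.2152576  -0.77872235]
```

View pics/s13.png

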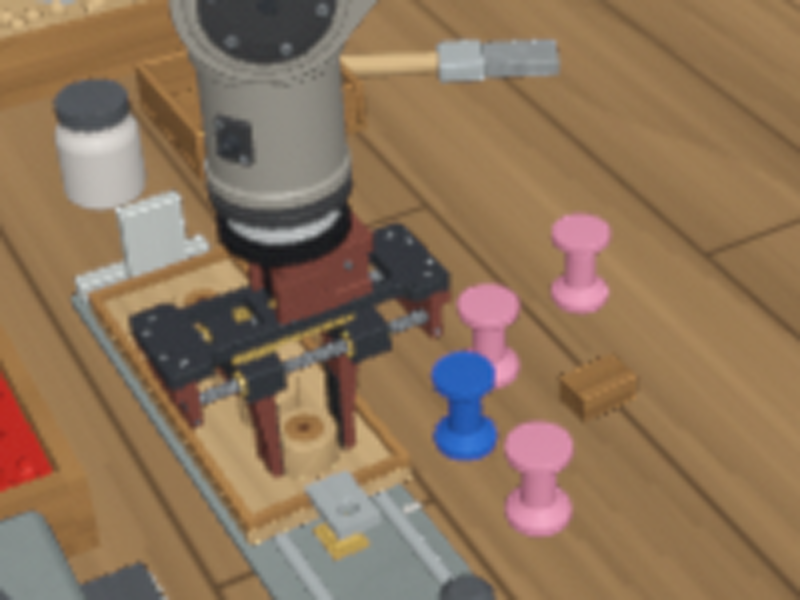

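>>> servo_tool(
  motion="0 0 -0.0015 0 0 0;0 0 -0.0015 0 0 0;0 0 -0.0015 0 0 0;0 0 -0.0015 0 0 0;0 0 -0.0015 0 0 0;0 0 0.02 0 0 0;0 0 0.06 0 0 0;0 0 0.1 0 0 0",
  grip=-0.3,
)

```text
clock: 30.45
ee_pos: [0.6307, 0.0113, 0.1517]
tool_rot: [[-0.02, 1.0, -0.003], [1.0, 0.02, -0.001], [-0.001, -0.003, -1.0]]
wrist_force: [0.6, 0.8, 1.7]
gripper_width: 0.0568
```

>>> servo_tool(
  motion="0 -0.02 0.02 0 0 7;0 -0.04 0.02 0 0 14;0 -0.06 0.02 0 0 21;0 -0.08 0.02 0 0 28;0.001 -0.1 0.02 0 0 35;0.001 -0.12 0.02 0 0 42;0.002 -0.14 0.02 0 0 49;0.002 -0.16 0.02 0 0 56;0.003 -0.18 0.02 0 0 63;0.003 -0.2 0.02 0 0 70;0.004 -0.22 0.02 0 0 77;0.005 -0.232 0.02 0 0 84;0.005 -0.232 0.02 0 0 90;0.005 -0.232 0.02 0 0 90;0.005 -0.232 0.02 0 0 90",
  grip=-1,
)

```text
clock: 31.7
ee_pos: [0.6369, -0.2205, 0.1716]
tool_rot: [[-1.0, -0.016, -0.0], [-0.016, 1.0, 0.001], [0.0, 0.001, -1.0]]
wrist_force: [-0.7, -0.0, -0.6]
gripper_width: 0.0876
```

```bash
python3 - <<'E'
from h import *
s=get_image("scene")
crop(s,130,120,330,270,4,"s14.png");st=read_state();print(st["ee_pos"],st["gripper_width"],st["wrist_force"],st["q"].round(2))
cv2.imwrite("pics/top14.png",get_image("top")[...,::-1])
E
```

```text
[ 0.63699601 -0.21998888  0.17158252] 0.08761044191027002 [ 0.46804698 -0.16905036  0.14921475] [ 0.03  0.54  0.29  1.63 -0.18  1.    1.98]
```

View pics/s14.png

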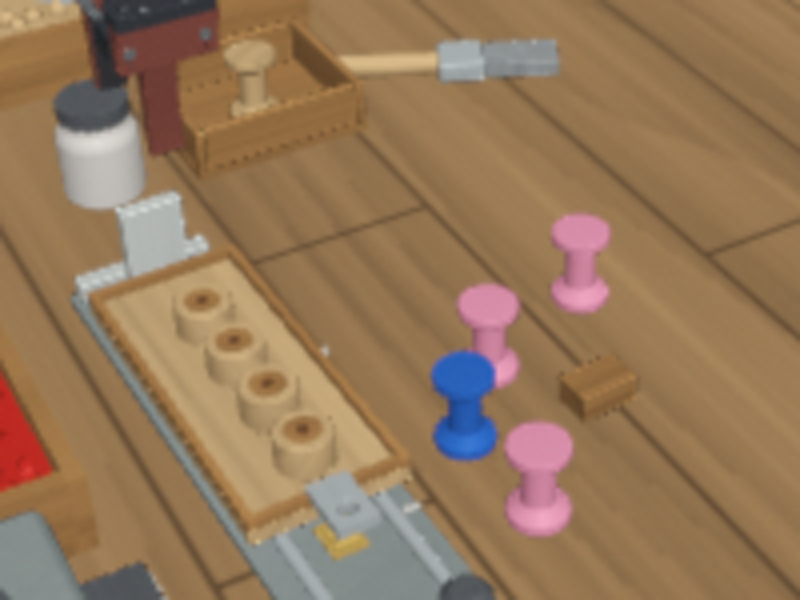

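View pics/top14.png

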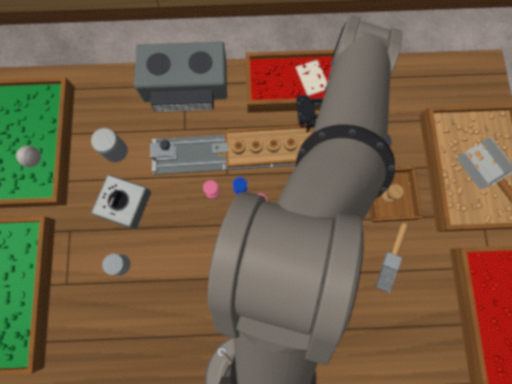

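>>> servo_tool(
  motion="0 -0.001 -0.035 0 0 0;0 -0.001 -0.07 0 0 0;0 -0.001 -0.09 0 0 0;0 -0.001 -0.097 0 0 0;0 -0.001 -0.097 0 0 0",
  grip=-0.6,
)

```text
clock: 32.22
ee_pos: [0.6359, -0.2203, 0.0727]
tool_rot: [[-1.0, -0.02, -0.004], [-0.02, 1.0, 0.001], [0.004, 0.001, -1.0]]
wrist_force: [-0.5, -1.0, 0.5]
gripper_width: 0.0701
```

>>> servo_tool(
  motion="0 0 0 0 0 0;0 0 0 0 0 0;0 0 0 0 0 0;0 0 0 0 0 0;0 0 0 0 0 0;0 0 0 0 0 0;0 0 0 0 0 0;0 0 0 0 0 0;0 0 0 0 0 0;0 0 0 0 0 0;0 0 0 0 0 0;0 0 0 0 0 0",
  grip=1,
  newtons=30,
)

```text
clock: 33.22
ee_pos: [0.6369, -0.2198, 0.0746]
tool_rot: [[-1.0, -0.022, -0.001], [-0.022, 1.0, 0.002], [0.001, 0.002, -1.0]]
wrist_force: [-2.2, 5.0, 3.8]
gripper_width: 0.0117
```

>>> servo_tool(
  motion="0 0.002 0 0 0 0;0 0.004 0 0 0 0;0 0.006 0 0 0 0;0 0.008 0 0 0 0;0 0.01 0 0 0 0;0 0.012 0 0 0 0;0 0.014 0 0 0 0;0 0.017 0 0 0 0;0 0.02 0 0 0 0;0 0.024 0 0 0 0;0 0.028 0 0 0 0;-0.001 0.034 0 0 0 0;-0.001 0.04 0 0 0 0;-0.001 0.046 0 0 0 0;-0.001 0.052 0 0 0 0;-0.001 0.058 0 0 0 0;-0.001 0.062 0 0 0 0;-0.001 0.064 0 0 0 0",
)

```text
clock: 34.72
ee_pos: [0.6354, -0.1562, 0.0747]
tool_rot: [[-1.0, -0.021, -0.002], [-0.021, 1.0, 0.001], [0.001, 0.001, -1.0]]
wrist_force: [-4.7, -0.6, 4.3]
gripper_width: 0.0121
```

>>> servo_tool(
  motion="0 0.002 0 0 0 0;0 0.006 0 0 0 0;0 0.012 0 0 0 0;0 0.018 0 0 0 0;0 0.024 0 0 0 0;0 0.03 0 0 0 0;-0.001 0.036 0 0 0 0;-0.001 0.042 0 0 0 0;-0.001 0.048 0 0 0 0;-0.001 0.054 0 0 0 0;-0.001 0.058 0 0 0 0;-0.001 0.061 0 0 0 0;-0.001 0.063 0 0 0 0;-0.001 0.064 0 0 0 0;-0.001 0.064 0 0 0 0",
)

```text
clock: 35.97
ee_pos: [0.6337, -0.0924, 0.0746]
tool_rot: [[-1.0, -0.021, -0.003], [-0.021, 1.0, 0.001], [0.003, 0.001, -1.0]]
wrist_force: [-7.6, 0.3, 7.3]
gripper_width: 0.0117
```

>>> servo_tool(
  motion="-0.001 0.002 0 0 0 0;-0.001 0.004 0 0 0 0;-0.001 0.006 0 0 0 0;-0.001 0.008 0 0 0 0;-0.001 0.008 0 0 0 0",
)

```text
clock: 36.38
ee_pos: [0.6335, -0.0895, 0.0747]
tool_rot: [[-1.0, -0.017, 0.0], [-0.017, 1.0, -0.005], [0.0, -0.005, -1.0]]
wrist_force: [-3.0, -10.8, 1.0]
gripper_width: 0.0117
```

>>> servo_tool(
  motion="0 0.002 0 0 0 0;0 0.002 0 0 0 0;0 0.002 0 0 0 0",
)

```text
clock: 36.63
ee_pos: [0.6335, -0.0855, 0.0747]
tool_rot: [[-1.0, -0.018, -0.001], [-0.018, 1.0, -0.002], [0.001, -0.002, -1.0]]
wrist_force: [-5.5, -4.0, 3.0]
gripper_width: 0.0117
```

>>> servo_tool(
  motion="0 0.002 0 0 0 0;0 0.002 0 0 0 0;0 0.002 0 0 0 0",
)

```text
clock: 36.88
ee_pos: [0.6333, -0.0806, 0.0746]
tool_rot: [[-1.0, -0.02, -0.002], [-0.02, 1.0, 0.001], [0.002, 0.001, -1.0]]
wrist_force: [-5.6, -0.8, 4.8]
gripper_width: 0.012
```

>>> servo_tool(
  motion="0 0.001 0 0 0 0;0 0.001 0 0 0 0;0 0.001 0 0 0 0;0 0.001 0 0 0 0",
)

```text
clock: 37.22
ee_pos: [0.6333, -0.0793, 0.0746]
tool_rot: [[-1.0, -0.021, -0.002], [-0.021, 1.0, 0.001], [0.002, 0.001, -1.0]]
wrist_force: [-5.5, -0.5, 5.0]
gripper_width: 0.012
```

>>> servo_tool(
  motion="0 0 0 0 0 0;0 0 0 0 0 0;0 0 0 0 0 0;0 0 0 0 0 0;0 0 0 0 0 0;0 0 0.03 0 0 0;0 0 0.07 0 0 0;0 0 0.1 0 0 0;0 0 0.1 0 0 0",
  grip=-0.3,
)

```text
clock: 37.97
ee_pos: [0.638, -0.0813, 0.1815]
tool_rot: [[-1.0, -0.019, 0.011], [-0.019, 1.0, -0.0], [-0.011, -0.001, -1.0]]
wrist_force: [0.5, -0.7, 0.7]
gripper_width: 0.0569
```

```bash
python3 - <<'E'
from h import *
s=get_image("scene")
crop(s,130,140,330,290,4,"s15.png");st=read_state();print(st["ee_pos"],st["gripper_width"],st["wrist_force"],st["q"].round(2))
crop(get_image("top"),130,115,330,265,4,"t15.png")
E
```

```text
[ 0.63655815 -0.08085937  0.17846538] 0.05700154259510796 [-0.42840903  0.29990164 -0.3268686 ] [-0.19  0.48  0.3   1.71 -0.17  0.97  1.76]
```

View pics/s15.png

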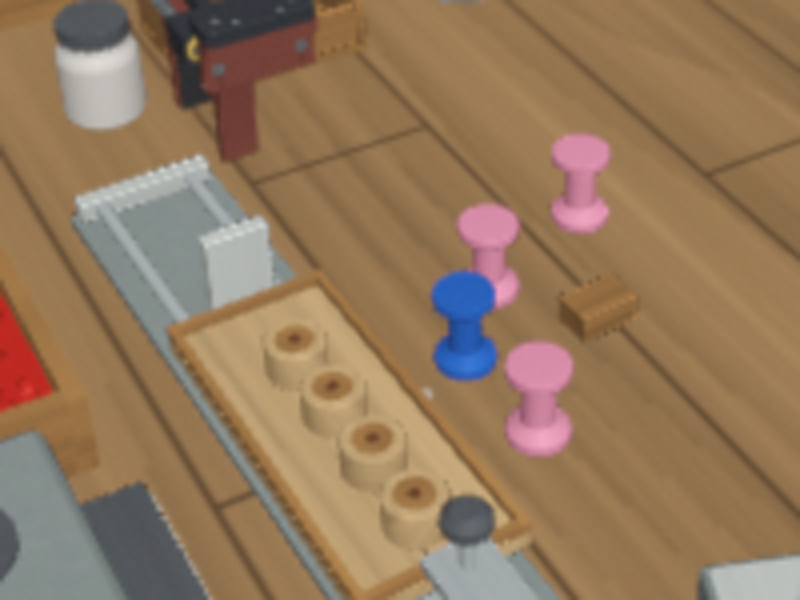

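View pics/t15.png

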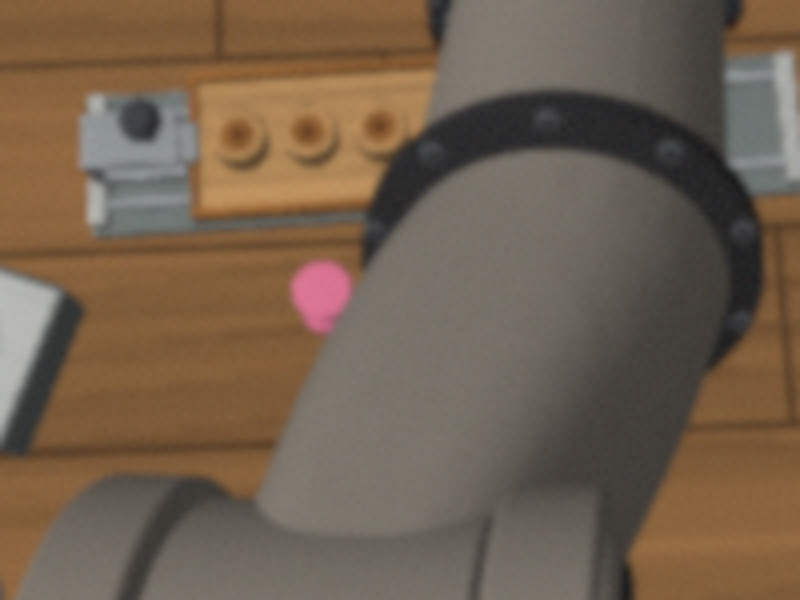

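```bash
python3 - <<'E'
from h import *
at=lambda x,y:(x/4+130-.375,y/4+115-.375)
a2=lambda x,y:(x/4+150-.375,y/4+115-.375)
sa=lambda x,y:(x/4+130-.375,y/4+140-.375)
for z in(.094,.098,.101,.108):print(z,unproj("top",at(139,119),z),unproj("scene",sa(467,520),z))
print(tri(at(139,119),sa(467,520)))
for z in(.04,.045,.05):print("lug",z,unproj("top",a2(267,130),z),unproj("scene",sa(349,429),z))
print(tri(a2(267,130),sa(349,429)))
print("handle",unproj("scene",sa(202,238),.096),unproj("scene",sa(268,220),.096))
E
```

```text
0.094 [0.63206819 0.21416094 0.094     ] [0.62729956 0.20898295 0.094     ]
0.098 [0.6305895  0.21324066 0.098     ] [0.62900906 0.21220006 0.098     ]
0.101 [0.62948048 0.21255046 0.101     ] [0.63029118 0.2146129  0.101     ]
0.108 [0.62689278 0.21093997 0.108     ] [0.6332828  0.22024284 0.108     ]
[0.629821   0.21309489 0.09938721]
lug 0.04 [0.63720015 0.07477088 0.04      ] [0.62987709 0.0666902  0.04      ]
lug 0.045 [0.63542407 0.07436045 0.045     ] [0.63184076 0.07137901 0.045     ]
lug 0.05 [0.63364799 0.07395002 0.05      ] [0.63380443 0.07606783 0.05      ]
[0.63365343 0.0743658  0.04864794]
handle [ 0.65722881 -0.08035328  0.096     ] [ 0.61380372 -0.07619237  0.096     ]
```

>>> servo_tool(
  motion="-0.005 0.294 0 0 0 0;-0.005 0.294 0 0 0 0;-0.005 0.294 0 0 0 0;-0.005 0.294 0 0 0 0;-0.005 0.294 0 0 0 0;-0.005 0.294 0 0 0 0;-0.005 0.294 0 0 0 0;-0.005 0.294 0 0 0 0;-0.005 0.294 0 0 0 0;-0.005 0.294 -0.02 0 0 0;-0.005 0.294 -0.03 0 0 0;-0.005 0.294 -0.03 0 0 0;-0.005 0.294 -0.03 0 0 0;-0.005 0.294 -0.03 0 0 0",
  grip=1,
)

```text
clock: 39.23
ee_pos: [0.6293, 0.2123, 0.1448]
tool_rot: [[-1.0, -0.018, -0.0], [-0.018, 1.0, -0.0], [0.0, -0.0, -1.0]]
wrist_force: [-0.3, 0.1, 0.1]
gripper_width: 0.0004
```

```bash
python3 - <<'E'
from h import *
s=get_image("scene")
crop(s,190,180,350,300,5,"s16.png");st=read_state();print(st["ee_pos"],st["gripper_width"],st["wrist_force"],st["q"].round(2))
E
```

```text
[0.62953223 0.21272362 0.14526717] 0.00022340523964251683 [-0.35781797 -0.80514385  0.27238886] [-0.59  0.55  0.24  1.67 -0.16  0.94  1.3 ]
```

View pics/s16.png

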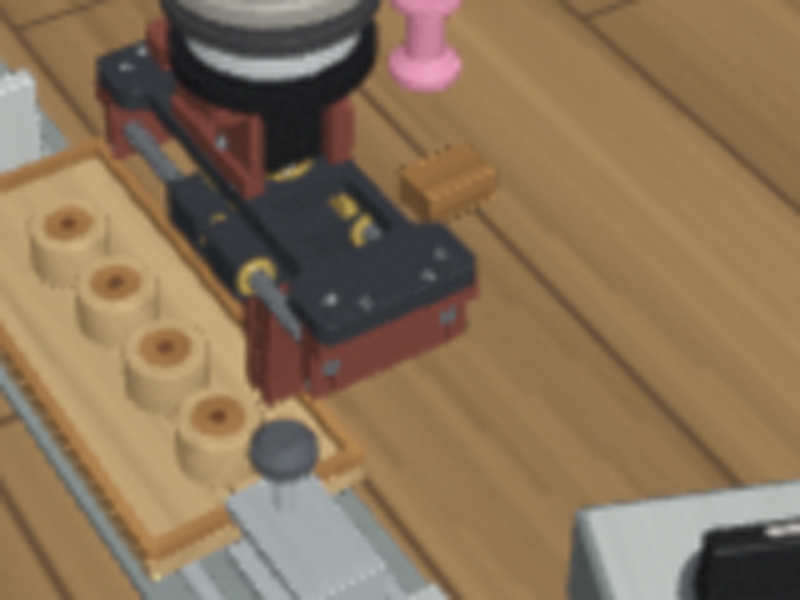

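>>> servo_tool(
  motion="0 0.001 -0.01 0 0 0;0 0.001 -0.02 0 0 0;0 0.001 -0.03 0 0 0;0 0.001 -0.034 0 0 0;0 0.001 -0.034 0 0 0",
)

```text
clock: 39.7
ee_pos: [0.6284, 0.2144, 0.1092]
tool_rot: [[-1.0, -0.02, -0.002], [-0.02, 1.0, -0.001], [0.002, -0.001, -1.0]]
wrist_force: [1.0, -0.6, -0.0]
gripper_width: 0.0002
```

>>> servo_tool(
  motion="0 0 -0.004 0 0 0;0 0 -0.008 0 0 0;0 0 -0.012 0 0 0;0 0 -0.016 0 0 0;0 0 -0.02 0 0 0;0 0 -0.02 0 0 0",
)

```text
clock: 40.2
ee_pos: [0.6288, 0.2144, 0.0897]
tool_rot: [[-1.0, -0.02, -0.0], [-0.02, 1.0, -0.0], [0.0, -0.0, -1.0]]
wrist_force: [-0.7, 0.1, -0.1]
gripper_width: 0.0005
```

```bash
python3 - <<'E'
from h import *
s=get_image("scene")
crop(s,190,180,350,300,5,"s17.png");st=read_state();print(st["ee_pos"],st["wrist_force"])
E
```

```text
[0.62886097 0.21441357 0.08995861] [ 0.12477597 -0.49028198  0.35110485]
```

View pics/s17.png

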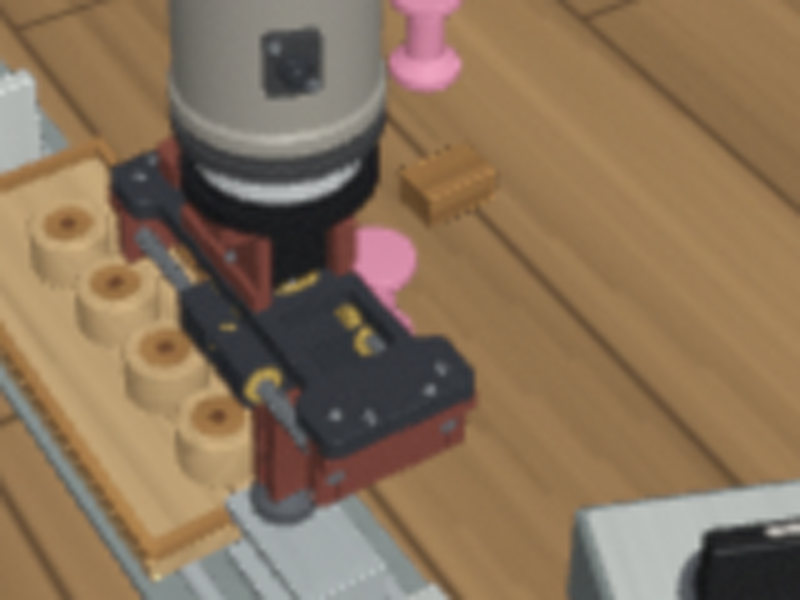

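>>> servo_tool(
  motion="0 0 -0.002 0 0 0;0 0 -0.004 0 0 0;0 0 -0.005 0 0 0;0 0 -0.005 0 0 0",
)

```text
clock: 40.58
ee_pos: [0.6292, 0.2145, 0.0864]
tool_rot: [[-1.0, -0.02, 0.0], [-0.02, 1.0, 0.0], [-0.0, 0.0, -1.0]]
wrist_force: [-2.6, -0.5, 6.9]
gripper_width: 0.0
```

>>> servo_tool(
  motion="0 0 -0.001 0 0 0;0 0 -0.002 0 0 0;0 0 -0.002 0 0 0;0 0 -0.002 0 0 0",
)

```text
clock: 40.92
ee_pos: [0.6293, 0.2145, 0.0862]
tool_rot: [[-1.0, -0.02, 0.001], [-0.02, 1.0, 0.001], [-0.001, 0.001, -1.0]]
wrist_force: [-7.4, -1.6, 18.5]
gripper_width: 0.0004
```

>>> servo_tool(
  motion="0 0 0.03 0 0 0;0 0 0.07 0 0 0;0 0 0.09 0 0 0;-0.04 0.04 0.09 0 0 -7;-0.07 0.065 0.09 0 0 -14;-0.1 0.095 0.09 0 0 -21;-0.13 0.12 0.09 0 0 -22;-0.143 0.134 0.09 0 0 -22;-0.143 0.134 0.09 0 0 -22;-0.143 0.134 0.09 0 0 -22;-0.143 0.134 0.09 0 0 -22",
  grip=-0.2,
)

```text
clock: 41.83
ee_pos: [0.4867, 0.3478, 0.1737]
tool_rot: [[-0.934, 0.356, 0.001], [0.356, 0.934, -0.0], [-0.001, -0.0, -1.0]]
wrist_force: [-1.2, -0.0, 0.7]
gripper_width: 0.0527
```

```bash
python3 - <<'E'
from h import *
s=get_image("scene")
crop(s,190,220,390,370,4,"s18.png");st=read_state();print(st["ee_pos"],st["gripper_width"],st["tool_rot"].round(3),st["q"].round(2))
crop(s,130,140,330,290,4,"s18b.png")
E
```

```text
[0.48724728 0.34707083 0.17365379] 0.052568103688745496 [[-0.934  0.358  0.001]
 [ 0.358  0.934 -0.001]
 [-0.001 -0.    -1.   ]] [-0.97  0.42  0.32  1.82 -0.16  0.93  0.63]
```

View pics/s18.png

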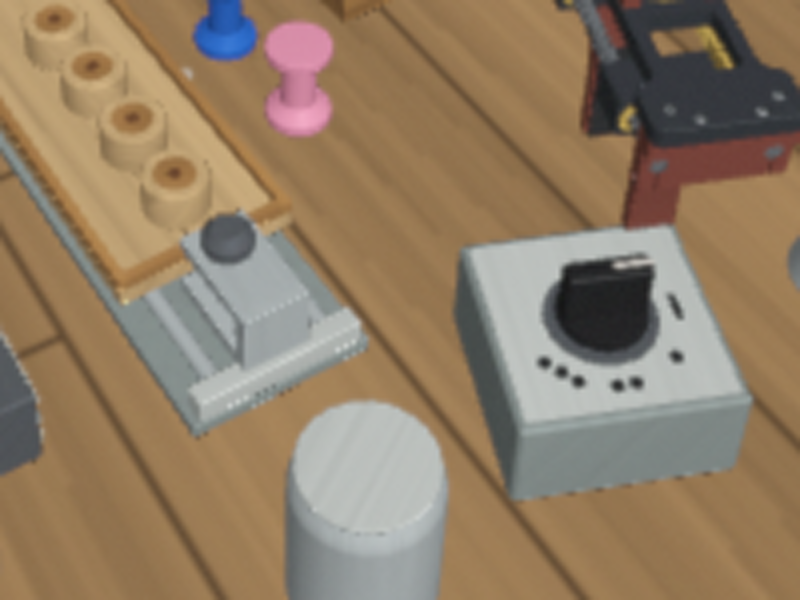

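View pics/s18b.png

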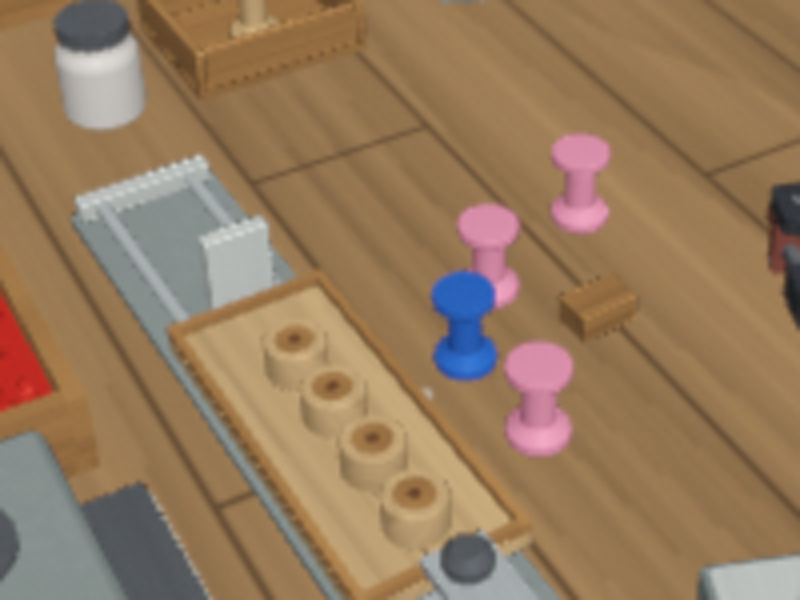

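```bash
python3 - <<'E'
from h import *
sc=lambda x,y:(x/4+190-.375,y/4+220-.375)
print([unproj("scene",sc(*p),.1).round(4) for p in((562,265),(655,258),(608,268),(608,262))])
print("disc",unproj("scene",sc(602,317),.066), "pred",(proj("scene",[.4865,.348,.1])-[190,220]+.375)*4)
E
```

```text
[array([0.5067, 0.3359, 0.1   ]), array([0.4639, 0.3558, 0.1   ]), array([0.4882, 0.3489, 0.1   ]), array([0.4858, 0.3459, 0.1   ])]
disc [0.48945102 0.35178404 0.066     ] pred [[609.4943913  265.38211755]]
```

Aligned. Descend, grip, turn.

>>> servo_tool(
  motion="0 0.001 -0.04 0 0 0;0 0.001 -0.07 0 0 0;0 0.001 -0.085 0 0 0;0 0.001 -0.09 0 0 0;0 0.001 -0.09 0 0 0",
)

```text
clock: 42.3
ee_pos: [0.4866, 0.3475, 0.0825]
tool_rot: [[-0.934, 0.358, -0.001], [0.358, 0.934, -0.002], [0.0, -0.003, -1.0]]
wrist_force: [-0.0, 0.7, -0.5]
gripper_width: 0.0528
```

>>> servo_tool(
  motion="0 0 0 0 0 0;0 0 0 0 0 0;0 0 0 0 0 0;0 0 0 0 0 0;0 0 0 0 0 0;0 0 0 0 0 0;0 0 0 0 0 0;0 0 0 0 0 0;0 0 0 0 0 0",
  grip=1,
  newtons=25,
)

```text
clock: 43.05
ee_pos: [0.4858, 0.3485, 0.0841]
tool_rot: [[-0.934, 0.357, -0.001], [0.357, 0.934, -0.001], [0.0, -0.001, -1.0]]
wrist_force: [-1.9, -3.2, 5.2]
gripper_width: 0.0139
```

>>> servo_tool(
  motion="0 0 0 0 0 -6;0 0 0 0 0 -12;0 0 0 0 0 -18;0 0 0 0 0 -24;0 0 0 0 0 -30;0 0 0 0 0 -36;0 0 0 0 0 -42;0 0 0 0 0 -48;0 0 0 0 0 -54;0 0 0 0 0 -60;0 0 0 0 0 -66;0 0 0 0 0 -72;0 0 0 0 0 -78;0 0 0 0 0 -84;0 0 0 0 0 -89;0 0 0 0 0 -91;0 0 0 0 0 -91;0 0 0 0 0 -91",
)

```text
clock: 44.55
ee_pos: [0.4872, 0.3491, 0.0841]
tool_rot: [[0.371, 0.928, 0.002], [0.928, -0.371, -0.0], [0.001, 0.002, -1.0]]
wrist_force: [3.5, -3.2, 0.6]
gripper_width: 0.0138
```

>>> servo_tool(
  motion="0 0 0 0 0 0;0 0 0 0 0 0;0 0 0 0 0 0;0 0 0 0 0 0;0 0 0 0 0 0;0 0 0.03 0 0 0;0 0 0.07 0 0 0;0 0 0.11 0 0 0;-0.03 -0.03 0.13 0 0 0;-0.03 -0.06 0.15 0 0 0;-0.03 -0.09 0.16 0 0 0;-0.03 -0.1 0.16 0 0 0",
  grip=-0.2,
)

```text
clock: 45.55
ee_pos: [0.4569, 0.2454, 0.2459]
tool_rot: [[0.376, 0.926, 0.002], [0.926, -0.376, 0.003], [0.003, 0.0, -1.0]]
wrist_force: [0.6, -0.1, 0.6]
gripper_width: 0.0527
```

```bash
python3 - <<'E'
from h import *
s=get_image("scene");t=get_image("top");cv2.imwrite("pics/scene19.png",s[...,::-1]);cv2.imwrite("pics/top19.png",t[...,::-1])
crop(s,190,220,390,370,4,"s19.png");st=read_state();print(st["clock"],st["ee_pos"],st["wrist_force"])
E
```

```text
45.65 [0.45608371 0.24785389 0.24415634] [-0.76277842  0.88790488 -0.14868047]
```

View pics/s19.png

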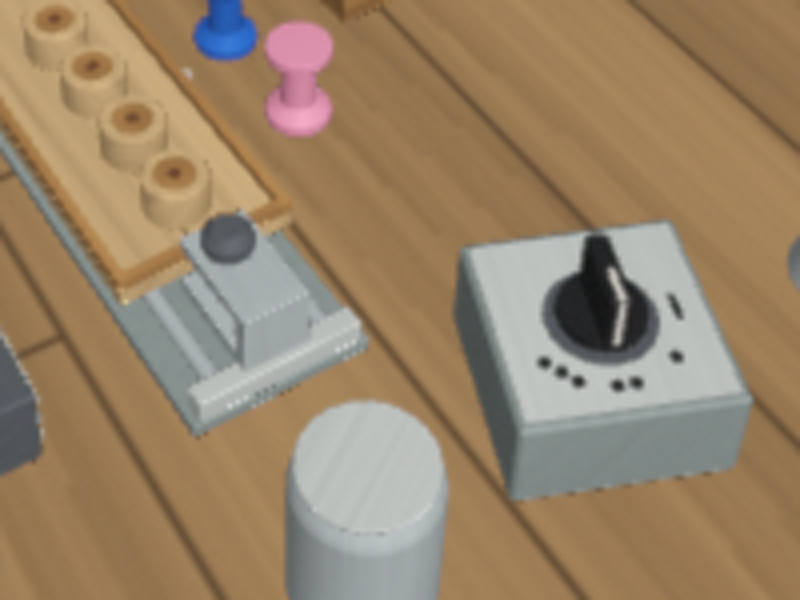

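View pics/scene19.png

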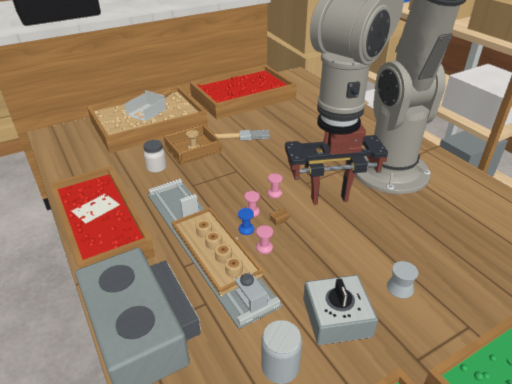

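View pics/top19.png

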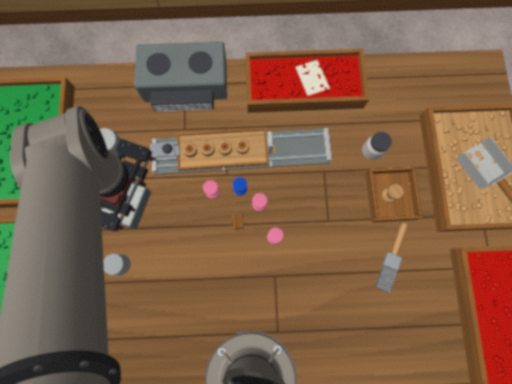

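```bash
python3 -c "
from plant import *
print(close_job(), read_state()['clock'])"
```

```text
the job is handed in; nothing more can be done
the job is handed in; nothing more can be done
```

The job is handed in at about 46 s of the 210 s, with every step done in the order asked.

- **Carrier to loading:** I slid the carrier back until it clicked in at the loading station.
- **Spool:** It stands upright in the empty wooden tray.
- **Wheels:** Four pale wheels were on the bench. All four lie flat inside the carrier's rim, and none was knocked aside that I could see.
- **Carrier to drying:** I pushed the loaded carrier to the fork. It passed the notch lip at about 11 N and then sat at rest in the notch.
- **Pin:** It is fully home. It stopped with the fingertips at 78 mm, the seated height, and held there at 18 N, which also confirms the carrier was in the station.
- **Selector:** I turned it 91 degrees clockwise, and in the last picture its pointer shows to the two dots.

The last pictures show the other things on the bench where they were, apart from the tin, which the arm partly hides from the top camera but which looks unmoved in the scene camera. While I pushed the pin, the wrist force read almost zero over most of the travel instead of the stated 5 N. The picture and the seated height show that it did go down. Nothing else disagreed.

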